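# Put leftover wiring duct away in the leaning rack and bolt it in

## Task

Clear up the leftover lengths of grey wiring duct that lie on the bench: lift the bolt's handle out of its notch and draw the bolt fully back, then lean every length in the rack, side by side, foot against the stop bar and top end against the clear panel, straight back and not askew. When all are in, slide the bolt fully home across them and turn its handle down into the notch, leaving the other things on the bench where they are.

Things in the scene. Friction and masses are not known exactly. Their poses are not given: they have to be found in the camera images.
- rack: fixed leaning rack (its frame R: x from stop to panel, y along the stop, z up; yaw within 0.1 rad). Origin: on the bench, below the middle of the stop's far face. Bay floor: plate, top at z 8 mm. A duct leant home stands 52 degrees from level, its middle at x 84, z 110 mm. Bay holds 3, middles at y -85 to 85 mm, about 60 mm apart to leave room for fingers.
- stop_mid (a point): middle of the far top edge of the foot stop, an aluminium bar on the robot's side of the rack: in R x -14 to 0 mm, y -155 to 155 mm, top at z 34 mm. The ducts' feet go on the bay floor against its far side (the side away from the robot).
- panel_mid (a point): middle of the robot-side face of the upright clear panel (in R at x 167.5, y -120 to 120, z 8 to 243 mm) in an aluminium frame, top rail up to z 261 mm. The bay is 197 mm wide between side plates 8 mm thick: low ones at the foot (x 0 to 48 mm, up to z 45 mm) and clear ones at the panel (x 125 to 167 mm, up to z 228 mm). The ducts' top ends rest on this face.
- keeper (a point): where the bolt's rod enters the keeper post (in R x 59 to 75, y -149 to -133 mm, 144 mm high). The rod: steel, 10 mm thick, straight, along y of R at x 66.6, z 136.4 mm, about 12 mm in front of leant ducts. Its tip is at y -140 mm when home and 130 mm when drawn back.
- notch (a point): top of the notch for the handle: a 17 mm gap between two steel cheeks along the robot side of the rod (in R x 31 to 53 mm, top z 148 mm; one y 138 to 147, the other y 163 to 448 mm). Posts at y 133 to 149 and 448 to 464 mm (within x 52 to 82 mm, 144 mm high) carry the rod.
- bolt (a joint): travel of the rod along +y of R, m: 0 = fully home (bay barred), 0.27 = fully drawn back. Friction about 2 N. It slides only with the handle up: while the handle is in the notch the cheeks hold it.
- handle (a joint): turn of handle and rod about the rod's axis, rad: 0 = down in the notch, pointing to the robot's side, 20 degrees below level; 1.92 = straight up (limit). It stays where it is left; turning takes about 0.7 N at the knob. It passes down between the cheeks only with the bolt home (within about 3 mm); elsewhere it stops on the cheek at about 1.3.
- bolt_knob (a point): centre of the black ball, 20 mm across, at the end of the handle, a 10 mm thick steel arm out from the rod, 60 mm from the rod's axis: in R x = 66.6 - 60 cos(h - 0.349), y = 155 + 1000 b, z = 136.4 + 60 sin(h - 0.349) mm, with h and b the values of joints handle and bolt.
- duct1_mid (a point): a length of grey slotted wiring duct, a straight stiff bar 240 mm long, 25 x 25 mm in section, 0.10 to 0.17 kg; all are alike and either end may be the foot. This point is the middle of the bar (12.5 mm above its underside), x runs along its length. It starts lying flat on the bench; None if this length is absent in this run.
- duct2_mid (a point): a length of grey slotted wiring duct, a straight stiff bar 240 mm long, 25 x 25 mm in section, 0.10 to 0.17 kg; all are alike and either end may be the foot. This point is the middle of the bar (12.5 mm above its underside), x runs along its length. It starts lying flat on the bench; None if this length is absent in this run.
- duct3_mid (a point): a length of grey slotted wiring duct, a straight stiff bar 240 mm long, 25 x 25 mm in section, 0.10 to 0.17 kg; all are alike and either end may be the foot. This point is the middle of the bar (12.5 mm above its underside), x runs along its length. It starts lying flat on the bench; None if this length is absent in this run.
- duct4_mid (a point): a length of grey slotted wiring duct, a straight stiff bar 240 mm long, 25 x 25 mm in section, 0.10 to 0.17 kg; all are alike and either end may be the foot. This point is the middle of the bar (12.5 mm above its underside), x runs along its length. It starts lying flat on the bench; None if this length is absent in this run.
- tape: bystander: roll of black tape, 62 mm across, 20 mm high; origin centre of its underside
- screwdriver: bystander: red-handled screwdriver, lying; origin centre of its underside, x along it
- battery: bystander: black tool battery 75 x 60 x 47 mm; origin centre of its underside
- jbox1: bystander: white junction box 80 x 80 x 45 mm; origin centre of its underside
- gland1: bystander: black cable gland, 34 mm across, 50 mm high; origin centre of its underside
- gland2: bystander: as gland1

How it is judged (in metres and radians):
On the way, in this order (a step that is already met when the one before it is completed fails the run):
1. the handle is lifted and the bolt drawn fully back (value of joint bolt above 0.255 m), for 0.2 s.
2. every length of duct leans in the rack while the bolt is drawn back (angle between the x axis of duct1_mid and the z axis of rack, either way round between 0.585 and 0.735 rad and angle between the x axis of each of duct1_mid, duct2_mid, duct3_mid, duct4_mid and the y axis of rack, either way round above 1.45 rad and x of duct1_mid in the frame of rack between 0.074 and 0.095 m and z of duct1_mid in the frame of rack between 0.098 and 0.122 m and y of duct1_mid in the frame of rack between -0.1 and 0.1 m and angle between the x axis of duct2_mid and the z axis of rack, either way round between 0.585 and 0.735 rad and x of duct2_mid in the frame of rack between 0.074 and 0.095 m and z of duct2_mid in the frame of rack between 0.098 and 0.122 m and y of duct2_mid in the frame of rack between -0.1 and 0.1 m and angle between the x axis of duct3_mid and the z axis of rack, either way round between 0.585 and 0.735 rad and x of duct3_mid in the frame of rack between 0.074 and 0.095 m and z of duct3_mid in the frame of rack between 0.098 and 0.122 m and y of duct3_mid in the frame of rack between -0.1 and 0.1 m and angle between the x axis of duct4_mid and the z axis of rack, either way round between 0.585 and 0.735 rad and x of duct4_mid in the frame of rack between 0.074 and 0.095 m and z of duct4_mid in the frame of rack between 0.098 and 0.122 m and y of duct4_mid in the frame of rack between -0.1 and 0.1 m and value of joint bolt above 0.24 m), for 0.3 s.
3. the bolt is fully home and its handle down in the notch (value of joint bolt below 0.006 m and value of joint handle below 0.2 rad), for 0.2 s.
At the end, for the whole second after the job is handed in: Every duct present leans 48 to 56.5 degrees from level, straight back (within 7 degrees), its middle at x 74 to 95, z 98 to 122 and y within 100 mm in the rack's frame (foot at the stop, top on the panel); the bolt is within 6 mm of home, its handle within 0.2 rad of fully down (all of step 3 and angle between the x axis of duct1_mid and the z axis of rack, either way round between 0.585 and 0.735 rad and angle between the x axis of each of duct1_mid, duct2_mid, duct3_mid, duct4_mid and the y axis of rack, either way round above 1.45 rad and x of duct1_mid in the frame of rack between 0.074 and 0.095 m and z of duct1_mid in the frame of rack between 0.098 and 0.122 m and y of duct1_mid in the frame of rack between -0.1 and 0.1 m and angle between the x axis of duct2_mid and the z axis of rack, either way round between 0.585 and 0.735 rad and x of duct2_mid in the frame of rack between 0.074 and 0.095 m and z of duct2_mid in the frame of rack between 0.098 and 0.122 m and y of duct2_mid in the frame of rack between -0.1 and 0.1 m and angle between the x axis of duct3_mid and the z axis of rack, either way round between 0.585 and 0.735 rad and x of duct3_mid in the frame of rack between 0.074 and 0.095 m and z of duct3_mid in the frame of rack between 0.098 and 0.122 m and y of duct3_mid in the frame of rack between -0.1 and 0.1 m and angle between the x axis of duct4_mid and the z axis of rack, either way round between 0.585 and 0.735 rad and x of duct4_mid in the frame of rack between 0.074 and 0.095 m and z of duct4_mid in the frame of rack between 0.098 and 0.122 m and y of duct4_mid in the frame of rack between -0.1 and 0.1 m); the robot touches nothing.
It fails at once if a bystander is knocked more than 8 cm away (distance of any of tape, screwdriver, battery, jbox1, gland1, gland2 from where it was at the start of the episode above 0.08 m).
Of duct1, duct2, duct3, duct4 only 2 to 3 are there at a start; the rules pass over those that are not, and their reading is None.
At some moment in a run one of duct1, duct2, duct3, duct4 may be knocked a few centimetres aside while the robot is not near it.
Once in a run the grip may slacken for a moment while it holds something.
It also fails if it takes over 210 s, if anything falls off the work surface, if the arm or the gripper's body presses on something with over 40 N, if the wrist force passes 120 N, or if a joint passes its speed limit or range.

## Robot

A 7-joint arm with a two-finger parallel gripper is mounted at the origin on the work surface. World frame = base frame: x ahead of the robot, y to its left, z up, the work surface at z = 0. Lengths are in mm, angles in rad, forces in N, time in s.
With the tool pointing down it reaches from about 425 to 825 mm from the base axis. Payload 3.6 kg.
Tool frame: the origin (TCP) lies at the very end of the fingers, on their centre line; the grasp point (between the pads) lies 19 mm behind it (robot.tcp_to_grasp is the z of the grasp point in the tool frame, in mm); z points along the fingers, y is the line along which they close (so a half turn about z gives the same grasp; the last joint's range is limited). The gripper opens to 85 mm and grips with 20 to 120 N. Pads are 22 mm wide; open, the fingers measure 114 mm over their backs; the gripper's body (76 mm by 85 mm) begins 54 mm behind the grasp point. The pads swing forward as they close: fully open they stand 13 mm farther back than shut.
Start: joints at [1.183, 0.615, -0.013, 1.423, 0.008, 1.103, -0.04], TCP at [229.474, -608.115, 231.297] pointing down, gripper open.
Joint ranges: [-3.12, 3.12], [-0.3, 2.06], [-1.34, 1.32], [0.26, 2.42], [-1.36, 4.5], [0.01, 1.98], [-2.84, 2.84]. Speed limits (rad/s): [2.79, 2.79, 3.14, 3.14, 3.14, 3.14, 3.14].

## Interface

Orientations are given as a unit quaternion [w, x, y, z].
In Python, from plant import robot, imaging gives the robot as it stands. The module is installed in compiled form; this text tells all that it offers.
- The arm moves only by the tool step_arm, never from a script. Its argument "increments" is text: rows parted by semicolons, each of 4 numbers parted by spaces: the shift along the tool's x, y, z in mm, then the turn about the tool's z in degrees. A call has 1 to 10 rows; each row shifts and turns the commanded pose from where the row before left it, along the tool's axes as they then stand; what a row does not reach is not made up. A row lasts 1/8 s, in which the tool goes at most 62.5 mm and 10.7 degrees, less where a joint would pass 70% of its speed; a pose out of reach is approached as far as the arm can. A call with a gripper value outside its range is refused whole. "grip" is the closure in counts, from 0 (fully open) to 255 (shut), set as the call begins (left out, the last holds). The fingers move at their own pace and stop on an object; "grip_force" is the grip in N (left out, the last holds). Time passes only in rows, so rows that do not move let the fingers close. It gives the time, the measured TCP pose, the force, the opening and the grip force at its end, in the units of the state.
- robot.get_obs(): the state, without advancing time (a new reading comes with each control period).
- imaging.grab_frame(name): name is "scene" or "top" or "wrist"; returns the picture (420x560x3 uint8, red, green, blue); there is no depth.
- imaging.camera_info(name): a dict with "fov_y" (degrees; the focal length in pixels is half the picture's height over the tangent of half this angle, whatever the lens; pixels are square), "cx", "cy" (the principal point, pixels), "pose" (4x4, takes a point from camera to world coordinates). Camera axes: x right, y down, z forward; pixel columns grow to the right and rows downward; lengths in mm; the calibration is good to about 2 mm. A picture is of the moment at which its call begins: read the wrist's pose just before it. camera_info takes no time and is no camera call; for the wrist camera it gives the pose at the moment of the call.
- robot.sign_off(): hands the job in; it is judged then, once.
The state is a dict: "time_s": time; "q": joint angles; "joint_vel": joint speeds; "joint_torque": joint torques, N m; "position": TCP position; "orientation": TCP orientation; "contact_force": force on the tool from outside, world axes, zero at the start; "moment": the same for the moment, N m; "gripper_width": opening from 0.0 (shut) to 1.0 (fully open); "grip_force": force on a finger pad.
Only numpy, scipy, OpenCV 4.12 (cv2) and the standard library are available. Lean on these libraries where they do the work, as an engineer would, in place of code of your own. Each camera call takes 0.05 s, during which the arm holds its last target. There are 200 camera calls.

## Working session

There is one attempt and no reset: what is moved stays moved. The work goes in short steps, Python scripts to look and compute and a tool call to move; the robot and the scene stay as the last step left them, time stands still between calls to the robot, and variables do not carry over. Pictures are saved under pics/ and viewed, at most 14 in all, crops included, and the job is handed in when it is done.

Besides the shell and the picture viewer there is one more tool, called after ">>>" as name(argument=value, ...) on one line, values as JSON. step_arm: Moves the arm, as the interface text tells. Its arguments: {"type":"object","properties":{"increments":{"type":"string"},"grip":{"type":"number"},"grip_force":{"type":"number"}},"required":["increments"]}

```bash
mkdir -p pics; cat > h.py <<'E'
import numpy as np, cv2
from plant import robot, imaging
from scipy.spatial.transform import Rotation as Ro
def save(n,f):
    im=imaging.grab_frame(n); cv2.imwrite('pics/'+f,im[:,:,::-1]); return im
def ray(n,u,v,ci=None):
    ci=ci or imaging.camera_info(n); f=210/np.tan(np.radians(ci['fov_y']/2)); P=np.array(ci['pose'])
    d=P[:3,:3]@np.array([(u-ci['cx'])/f,(v-ci['cy'])/f,1]); return P[:3,3],d/np.linalg.norm(d)
def onz(n,u,v,z,ci=None):
    o,d=ray(n,u,v,ci); return o+d*(z-o[2])/d[2]
def proj(n,p,ci=None):
    ci=ci or imaging.camera_info(n); f=210/np.tan(np.radians(ci['fov_y']/2)); P=np.array(ci['pose'])
    c=P[:3,:3].T@(np.array(p)-P[:3,3]); return c[0]/c[2]*f+ci['cx'],c[1]/c[2]*f+ci['cy']
def R():
    o=robot.get_obs(); q=o['orientation']; return np.array(o['position']),Ro.from_quat([q[1],q[2],q[3],q[0]]).as_matrix()
E
python3 - <<'E'
from h import *
save('scene','s0.png');save('top','t0.png')
for n in('scene','top','wrist'):
    c=imaging.camera_info(n);print(n,c['fov_y'],c['cx'],c['cy'],np.round(c['pose'],3).tolist())
o=robot.get_obs();print(o);print(R()[1].round(3), robot.tcp_to_grasp)
E
```

```text
scene 57.92119471284336 282.87320701103016 211.5337729428215 [[-0.349, 0.779, -0.521, 1033.698], [0.937, 0.298, -0.182, 149.497], [0.013, -0.551, -0.834, 941.417], [0.0, 0.0, 0.0, 1.0]]
top 46.10913218689418 281.24119341128574 218.61117571893183 [[0.0, -0.995, 0.098, 359.803], [-1.0, 0.0, 0.002, -22.575], [-0.002, -0.098, -0.995, 1679.483], [0.0, 0.0, 0.0, 1.0]]
wrist 68.3565304432353 274.37175448002324 212.02765407222697 [[0.354, -0.897, -0.265, 295.86], [-0.935, -0.34, -0.097, -582.157], [-0.003, 0.282, -0.959, 371.822], [0.0, 0.0, 0.0, 1.0]]
{'time_s': 0.1, 'q': array([ 1.18351995,  0.61586268, -0.01261848,  1.42473552,  0.00812282,
        1.10340412, -0.04039607]), 'joint_vel': array([-0.00100926, -0.00166984,  0.00045801, -0.0015253 , -0.00096192,
       -0.00052529, -0.00093597]), 'joint_torque': array([ 2.06792640e-03, -4.70380962e+01,  2.60943398e-01, -1.71569234e+01,
        1.02273966e-02,  5.91552336e-03, -2.07296631e-05]), 'position': array([ 229.21429302, -607.51035589,  230.22894329]), 'orientation': array([-1.15573917e-03,  9.83766144e-01,  1.79451339e-01, -2.35796278e-04]), 'contact_force': array([ 0.33666784, -0.60193557,  0.18907605]), 'moment': array([-0.01387178,  0.00094934,  0.02727723]), 'grip_force': 0.0, 'gripper_width': 1.0009256509945843}
[[ 0.936  0.353 -0.001]
 [ 0.353 -0.936  0.002]
 [-0.    -0.002 -1.   ]] -18.700000000000003
```

View pics/s0.png

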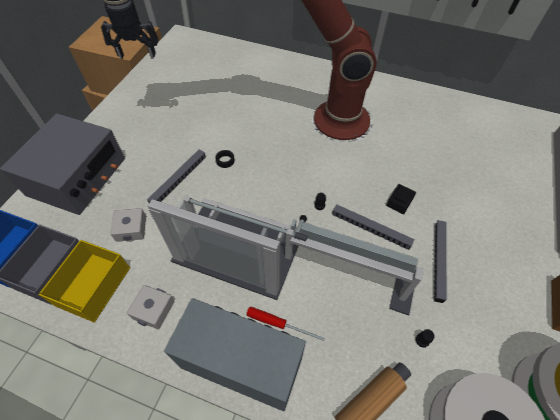

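View pics/t0.png

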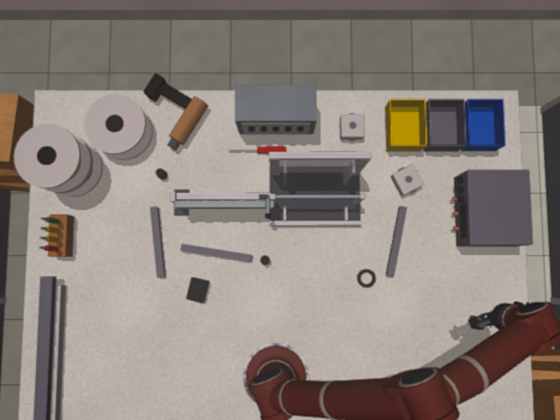

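The scene and top views show three ducts, in top pixels near (158,242), (217,253) and (396,242). The rack bay spans about (270–362,155–225), the bolt housing is at (175–270,200), and the gland nearest the robot is at (265,260).

```bash
python3 - <<'E'
from h import *
im=cv2.imread('pics/t0.png'); cv2.imwrite('pics/t0c.png',cv2.resize(im[140:290,140:420],None,fx=2.8,fy=2.8,interpolation=cv2.INTER_CUBIC)) 
h=cv2.cvtColor(im,cv2.COLOR_BGR2GRAY); m=(h<150).astype(np.uint8)
cs,_=cv2.findContours(m[:,:],cv2.RETR_LIST,cv2.CHAIN_APPROX_NONE)
for c in cs:
    r=cv2.minAreaRect(c); x,y=r[0]; L=max(r[1]);w=min(r[1])
    if 130<x<450 and 120<y<310 and cv2.contourArea(c)>40: 
        p=onz('top',x,y,20); b=cv2.boxPoints(r); e=[b[1]-b[0],b[2]-b[1]]; d=max(e,key=np.linalg.norm)
        a=onz('top',*(np.array(r[0])+d/2),20)-onz('top',*(np.array(r[0])-d/2),20)
        print(np.round(r[0],1),round(L,1),round(w,1),p.round(0),'len',np.linalg.norm(a).round(),'ang',np.degrees(np.arctan2(a[1],a[0])).round(1))
E
```

```text
[198.2 290.1] 24.3 21.3 [285. 258.  20.] len 80.0 ang -13.3
[366. 278.] 11.3 11.3 [ 325. -302.   20.] len 38.0 ang -45.7
[366. 278.] 18.0 18.0 [ 325. -302.   20.] len 60.0 ang -90.0
[265.5 260.5] 12.7 9.9 [383.  34.  20.] len 43.0 ang -134.8
[216.5 253.2] 73.4 9.1 [407. 199.  20.] len 247.0 ang -98.9
[395.8 241.5] 72.7 9.4 [ 447. -404.   20.] len 246.0 ang -12.1
[158.1 242.1] 72.8 10.6 [445. 396.  20.] len 246.0 ang -172.9
[403.5 188.4] 33.0 19.0 [ 627. -434.   20.] len 111.0 ang -111.9
[162.5 174.5] 15.6 9.9 [675. 386.  20.] len 54.0 ang -134.7
[270.5 194. ] 199.0 72.0 [608.  18.  20.] len 676.0 ang -90.0
[347.2 134.2] 34.3 18.7 [ 816. -245.   20.] len 118.0 ang -130.8
[135.2 143.8] 58.3 36.8 [782. 483.  20.] len 199.0 ang -42.1
[445. 127.] 120.0 58.0 [ 841. -582.   20.] len 412.0 ang -90.0
[279.5 209.5] 559.0 419.0 [555. -13.  20.] len 1893.0 ang -90.0
```

View pics/t0c.png

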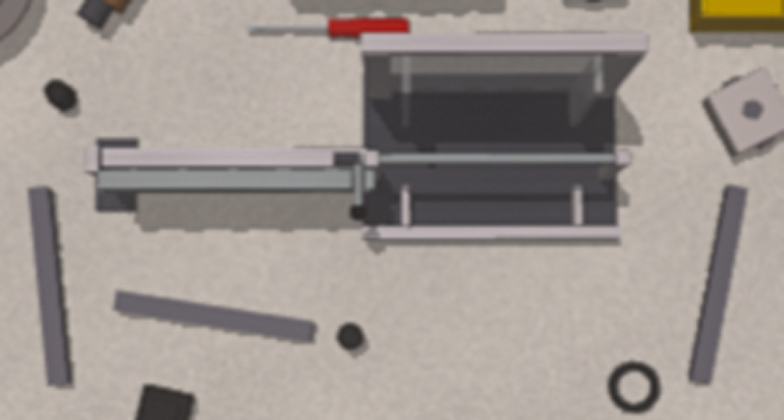

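The crop shows the stop bar at crop (370–619,233), rod at v 158 between posts (92,158) and keeper (624,158), knob at (358,212), panel rail at v 36–52.

```bash
python3 - <<'E'
from h import *
P=lambda u,v,z:onz('top',140+(u+.5)/2.8-.5,140+(v+.5)/2.8-.5,z)
for n,u,v,z,Rc in [('stopL',370,227,34,(0,155)),('stopR',619,231,34,(0,-155)),('keeper',624,158,144,(67,-141)),('postfar',92,158,144,(67,456)),('knob',358,212,116,(10,155)),('railL',361,44,261,(175,141)),('railR',648,44,261,(175,-141)),('handle/rod',360,158,136,(67,155))]:
    p=P(u,v,z);print(n,p.round(0),'origin est (yaw0)',(p[:2]-Rc).round(0))
E
```

```text
stopL [515.  13.  34.] origin est (yaw0) [ 515. -142.]
stopR [ 511. -285.   34.] origin est (yaw0) [ 511. -130.]
keeper [ 583. -274.  144.] origin est (yaw0) [ 516. -133.]
postfar [583. 323. 144.] origin est (yaw0) [ 516. -133.]
knob [525.  25. 116.] origin est (yaw0) [ 515. -130.]
railL [686.  18. 261.] origin est (yaw0) [ 511. -123.]
railR [ 686. -282.  261.] origin est (yaw0) [ 511. -141.]
handle/rod [584.  22. 136.] origin est (yaw0) [ 517. -133.]
```

>>> step_arm(increments="0 0 0 10.35; 0 0 0 10.35; 20 -45 0 0; 20 -45 0 0; 20 -45 0 0; 20 -45 0 0; 20 -45 0 0; 20 -45 0 0; 20 -45 0 0; 20 -45 0 0", grip=60)

```text
time_s: 1.35
position: [389.9, -246.5, 231.2]
orientation: [-0.0, 1.0, -0.0, -0.0]
contact_force: [0.6, -0.2, 0.2]
gripper_width: 0.76
grip_force: 0.0
```

>>> step_arm(increments="20 -45 0 0; 20 -45 0 0; 20 -45 0 0; 20 -45 0 0; 20 -45 0 0; 20 -45 0 0; 0 0 0 0; 0 0 0 0")

```text
time_s: 2.35
position: [509.2, 21.0, 230.9]
orientation: [0.0, 1.0, -0.0, -0.001]
contact_force: [-0.7, -0.2, -0.3]
gripper_width: 0.765
grip_force: 0.0
```

```bash
python3 - <<'E'
from h import *
p,r=R();print(p,r.round(3).tolist(),robot.get_obs()['gripper_width'],robot.get_obs()['q'].round(2))
ci=imaging.camera_info('wrist');save('wrist','w1.png');import pickle;pickle.dump(ci,open('w1.pkl','wb'))
print(proj('wrist',(525,23,116),ci),proj('wrist',(583,22,136),ci))
E
```

```text
[509.15304882  21.01697054 230.85470051] [[1.0, -0.001, -0.002], [-0.001, -1.0, -0.001], [-0.002, 0.001, -1.0]] 0.7648848992241308 [-0.05  0.4  -0.05  1.82  0.03  0.92 -1.68]
(np.float64(272.41058667904997), np.float64(189.0773747095974)) (np.float64(273.48356486327856), np.float64(117.0790392124895))
```

View pics/w1.png

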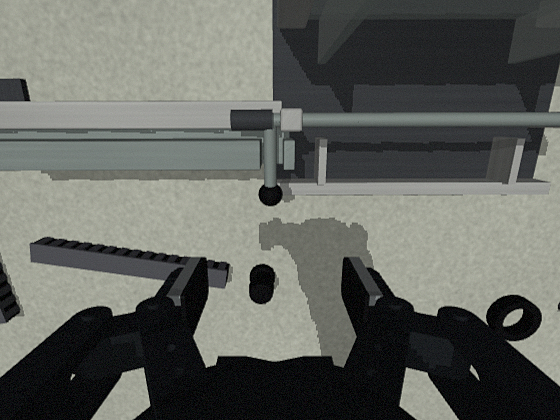

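The wrist view shows the knob at (270,195), rod along v≈119, stop's far edge at v≈183 from u 290 to 548, and the low side plates at u 322 and 517.

```bash
python3 - <<'E'
from h import *
import pickle
ci=pickle.load(open('w1.pkl','rb'))
for n,u,v,z in [('knob',270,195,116),('rodL',310,119,136.4),('rodR',545,119,136.4),('stopfarL',300,182.5,34),('stopfarR',548,182,34),('stopRcorner',550,193,34),('plateL in top',327,139,45),('plateR in top',513,139,45),('post149',280,119,144)]:
    print(n,onz('wrist',u,v,z,ci).round(1))
E
```

```text
knob [519.9  25.1 116. ]
rodL [581.6  -4.7 136.4]
rodR [ 581.6 -176.6  136.4]
stopfarL [514.7  -7.2  34. ]
stopfarR [ 515.1 -282.5   34. ]
stopRcorner [ 502.6 -287.9   34. ]
plateL in top [562.3 -33.1  45. ]
plateR in top [ 562.3 -225.1   45. ]
post149 [581.6  17.4 144. ]
```

>>> step_arm(increments="7 -2 0 0; 7 -2 0 0; 0 0 33 0; 0 0 33 0; 0 0 33 0; 0 0 33 0; 0 0 0 0", grip=60)

```text
time_s: 3.28
position: [522.3, 25.4, 97.3]
orientation: [0.0, 1.0, -0.0, -0.003]
contact_force: [-0.4, 0.2, -1.0]
gripper_width: 0.767
grip_force: 0.0
```

>>> step_arm(increments="0 0 0 0; 0 0 0 0; 0 0 0 0; 0 0 0 0; 0 0 0 0", grip=255, grip_force=30)

```text
time_s: 3.9
position: [525.0, 25.5, 100.0]
orientation: [0.0, 1.0, -0.0, 0.001]
contact_force: [2.2, -1.1, -0.3]
gripper_width: 0.211
grip_force: 29.2
```

>>> step_arm(increments="-3.4 0 -15.3 0; 0.7 0 -15.6 0; 4.7 0 -15 0; 8.4 0 -13.2 0; 11.6 0 -10.5 0; 13.9 0 -7.3 0; 14.2 0 -3.3 0; 0 0 0 0; 0 0 0 0")

```text
time_s: 5.03
position: [572.7, 25.1, 179.1]
orientation: [0.0, 1.0, -0.0, -0.001]
contact_force: [-1.0, -1.9, 0.8]
gripper_width: 0.209
grip_force: 29.6
```

Handle is up; draw the bolt along +y (tool −y).

>>> step_arm(increments="2 -15 0 0; 0 -30 0 0; 0 -30 0 0; 0 -30 0 0; 0 -30 0 0; 0 -30 0 0; 0 -30 0 0; 0 -30 0 0; 0 -30 0 0; 0 -15 0 0")

```text
time_s: 6.28
position: [574.2, 294.6, 179.2]
orientation: [0.003, 1.0, 0.001, -0.002]
contact_force: [-4.0, -15.9, 7.8]
gripper_width: 0.205
grip_force: 30.4
```

>>> step_arm(increments="0 -3 0 0; 0 0 0 0; 0 0 0 0")

```text
time_s: 6.65
position: [575.4, 293.6, 179.4]
orientation: [0.004, 1.0, -0.002, -0.002]
contact_force: [-2.7, -7.9, 3.7]
gripper_width: 0.205
grip_force: 29.9
```

>>> step_arm(increments="0 0 0 0; 0 0 0 0; 0 0 0 0; 0 0 -30 0; 0 0 -30 0; -20 -30 0 0; -20 -30 0 -3.5; -15 -30 0 -3.5; -10 -20 0 0; 0 0 0 0", grip=60)

```text
time_s: 7.9
position: [505.2, 408.6, 239.5]
orientation: [-0.001, 0.998, 0.062, -0.0]
contact_force: [0.6, -0.3, -0.3]
gripper_width: 0.765
grip_force: 0.0
```

```bash
cat >> h.py <<'E'
def ducts(n,f,lo=60,hi=135,zt=25):
    "duct-like dark boxes seen: centre, ends on plane z"
    ci=imaging.camera_info(n); im=save(n,f); g=cv2.cvtColor(im,cv2.COLOR_RGB2GRAY)
    m=cv2.morphologyEx((g<hi).astype(np.uint8),cv2.MORPH_CLOSE,np.ones((5,5)))
    cs,_=cv2.findContours(m,cv2.RETR_EXTERNAL,cv2.CHAIN_APPROX_NONE)
    for c in cs:
        if cv2.contourArea(c)<250: continue
        W=np.array([onz(n,u,v,zt,ci)[:2] for u,v in c[:,0]],np.float32); r=cv2.minAreaRect(W)
        b=cv2.boxPoints(r); e=max([b[1]-b[0],b[2]-b[1]],key=np.linalg.norm)
        print('px',cv2.boundingRect(c),'ctr',np.round(r[0],1),'size',np.round(r[1],1),'ang',np.round(np.degrees(np.arctan2(e[1],e[0]))%180,1))
E
python3 - <<'E'
from h import *
o=robot.get_obs();print(o['position'],o['q'].round(2)); p,r=R();print(r.round(3)[0])
ducts('wrist','w2.png')
print(proj('wrist',(509,404,25)),proj('wrist',(445,396,25)))
E
```

```text
[505.24512475 408.63063127 239.49402387] [-0.67  0.61 -0.08  1.41  0.05  1.12 -2.2 ]
[ 0.992  0.125 -0.001]
px (0, 0, 560, 420) ctr [422.5 392.4] size [543.8 835.4] ang 97.3
(np.float64(276.9066552854871), np.float64(183.21170102737415)) (np.float64(276.88467825030875), np.float64(235.0430734183132))
```

View pics/w2.png

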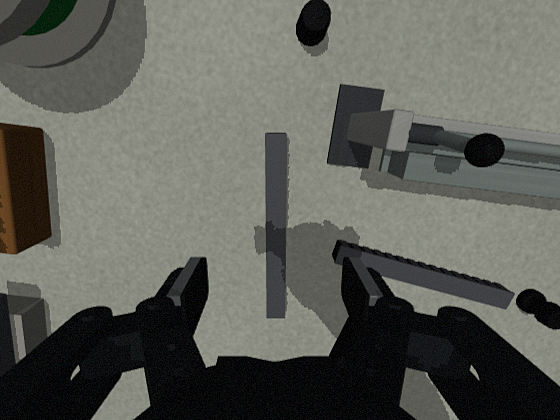

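Duct C is vertical in the picture at u 265–286, v 133–318, so aligned with the tool. The bolt knob is up at (484,150), with the bolt drawn back.

```bash
python3 - <<'E'
from h import *
a=onz('wrist',275.5,133,25);b=onz('wrist',276,317,25);print(a,b,np.linalg.norm(a-b))
p,r=R();d=(a-b)/np.linalg.norm(a-b); g=a-d*52; g[2]=0; print(g,(r.T@(g-p)).round(1))
E
```

```text
[565.22477007 412.63453335  25.        ] [329.40752747 382.69236469  25.        ] 237.7105495597176
[513.63893748 406.08458101   0.        ] [  6.5   0.9 239.5]
```

>>> step_arm(increments="6.5 1 40 0; 0 0 40 0; 0 0 40 0; 0 0 40 0; 0 0 40 0; 0 0 25 0; 0 0 11.5 0; 0 0 0 0; 0 0 0 0")

```text
time_s: 9.07
position: [514.7, 406.5, 4.5]
orientation: [-0.001, 0.998, 0.06, 0.001]
contact_force: [-0.2, 0.3, -0.2]
gripper_width: 0.768
grip_force: 0.0
```

>>> step_arm(increments="0 0 0 0; 0 0 0 0; 0 0 0 0; 0 0 0 0; 0 0 0 0; 0 0 -10 0; 0 0 -30 0; 0 0 -30 0; 0 0 -30 0;0 0 0 0", grip=255, grip_force=20)

```text
time_s: 10.32
position: [514.8, 407.2, 105.6]
orientation: [-0.002, 0.998, 0.061, 0.002]
contact_force: [-0.1, 0.7, -0.5]
gripper_width: 0.286
grip_force: 19.9
```

```bash
python3 - <<'E'
from h import *
o=robot.get_obs();print(o['position'],o['moment'])
save('scene','s1.png')
im=cv2.imread('pics/s1.png');cv2.imwrite('pics/s1c.png',cv2.resize(im[100:330,300:560],None,fx=2.5,fy=2.5))
E
```

```text
[514.7655086  407.16456256 105.58928925] [ 0.0034751  -0.0377606  -0.05647553]
```

View pics/s1c.png

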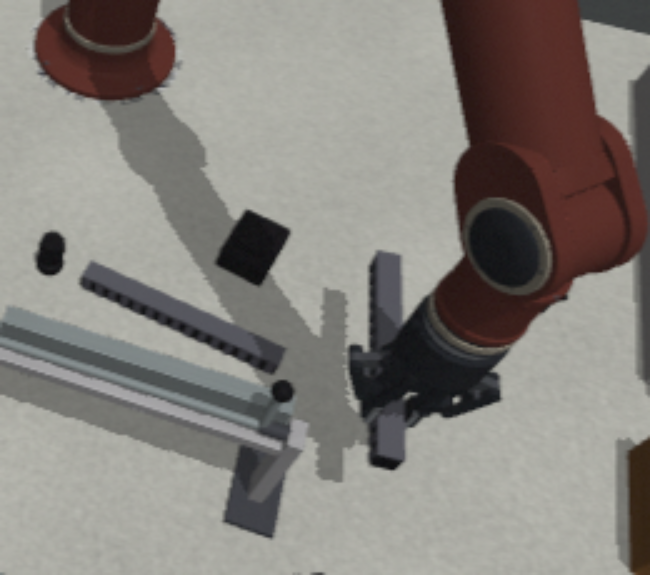

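Scene crop: the held duct runs from the foot end (386,253) to the top end (387,458). I'll intersect these rays with the tool's vertical plane to get its tilt.

```bash
cat >> h.py <<'E'
def inplane(u,v,n='scene'):
    "point on vertical plane through tool z,x: returns along-x, up coords relative to TCP"
    p,r=R(); o,d=ray(n,u,v); nn=r[:,1]; t=nn@(p-o)/(nn@d); w=o+d*t-p; return (r[:,0]@w).round(0),(-(r[:,2]@w)).round(0)
E
python3 - <<'E'
from h import *
for u,v in [(386,253),(386,268),(387,458)]: print(inplane(300+u/2.5,100+v/2.5))
E
```

```text
(np.float64(-184.0), np.float64(21.0))
(np.float64(-165.0), np.float64(20.0))
(np.float64(52.0), np.float64(16.0))
```

>>> step_arm(increments="0 0 -40 0; 0 0 -40 0; 0 0 -40 0; 0 0 -40 3.5; 0 0 -12 3.5; 12 44 0 0; 12 44 0 0; 12 44 0 0; 12 44 0 0; 12 44 0 0")

```text
time_s: 11.62
position: [572.6, 184.3, 272.7]
orientation: [0.001, 1.0, -0.0, -0.002]
contact_force: [0.5, -0.1, -1.6]
gripper_width: 0.289
grip_force: 20.2
```

>>> step_arm(increments="12 44 0 0; 12 44 0 0; 12 44 0 0; 12 44 0 0; 12 44 0 0; 12 40 0 0; 0 0 0 0; 0 0 0 0")

```text
time_s: 12.62
position: [644.4, -72.8, 273.1]
orientation: [-0.001, 1.0, 0.0, -0.002]
contact_force: [0.2, 1.1, -0.6]
gripper_width: 0.287
grip_force: 20.2
```

```bash
python3 - <<'E'
from h import *
o=robot.get_obs();print(o['position'],R()[1].round(3)[0],o['gripper_width'])
save('scene','s2.png')
im=cv2.imread('pics/s2.png');cv2.imwrite('pics/s2c.png',cv2.resize(im[100:310,100:360],None,fx=2.8,fy=2.8))
E
```

```text
[644.4451927  -72.80073786 273.09021363] [ 1.     0.    -0.004] 0.2873134763119171
```

View pics/s2c.png

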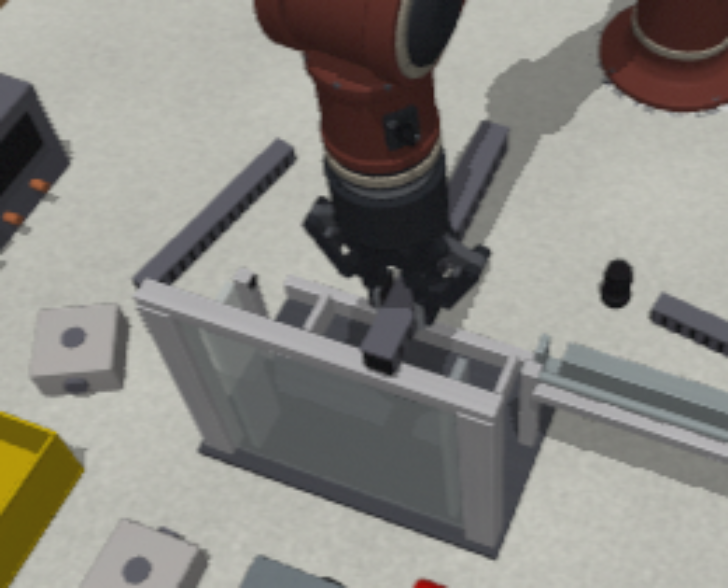

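The duct's top end overhangs the panel's top rail, as planned (crop (385,345)). I'll now lower it to tilt against the rail.

>>> step_arm(increments="3.5 3 0 0; 0 0 6 0; 0 0 6 0; 0 0 6 0; 0 0 6 0; 0 0 0 0")

```text
time_s: 13.42
position: [646.7, -76.4, 251.4]
orientation: [-0.0, 1.0, -0.0, -0.002]
contact_force: [-4.7, 0.8, 4.1]
gripper_width: 0.286
grip_force: 23.6
```

>>> step_arm(increments="0 0 6 0; 0 0 6 0; 0 0 6 0; 0 0 6 0; 0 0 0 0")

```text
time_s: 14.05
position: [648.8, -76.6, 229.1]
orientation: [-0.0, 1.0, -0.0, 0.001]
contact_force: [-3.5, 0.4, 6.6]
gripper_width: 0.291
grip_force: 32.6
```

```bash
python3 - <<'E'
from h import *
o=robot.get_obs();print(o['position'],o['gripper_width'])
save('scene','s3.png')
im=cv2.imread('pics/s3.png');cv2.imwrite('pics/s3c.png',cv2.resize(im[130:310,130:330],None,fx=3,fy=3))
E
```

```text
[648.78403937 -76.59091785 229.06944441] 0.2908916390916362
```

View pics/s3c.png

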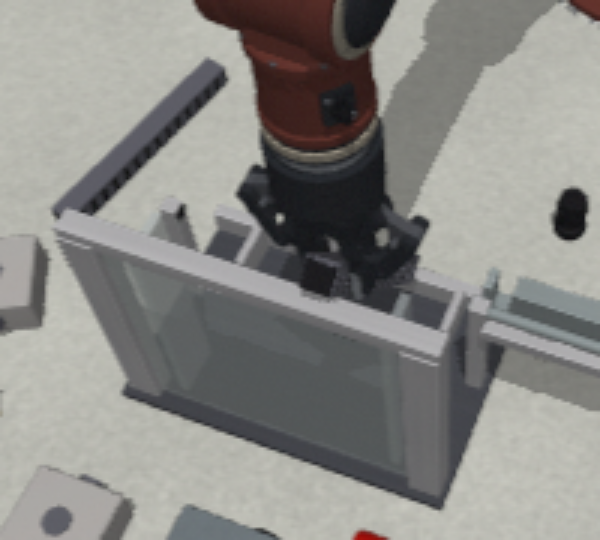

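>>> step_arm(increments="0 0 4 0; 0 0 3 0; 0 0 0 0; 0 0 0 0")

```text
time_s: 14.6
position: [648.1, -77.0, 223.3]
orientation: [0.0, 1.0, -0.0, 0.001]
contact_force: [-7.0, -0.4, 12.1]
gripper_width: 0.287
grip_force: 33.9
```

```bash
python3 - <<'E'
from h import *
for u,v in [(318,278),(318,295),(318,258)]: print(inplane(130+u/3,130+v/3))
E
```

```text
(np.float64(30.0), np.float64(51.0))
(np.float64(33.0), np.float64(34.0))
(np.float64(25.0), np.float64(70.0))
```

>>> step_arm(increments="-8 0 0 0; -8 0 0 0; 0 0 8 0; 0 0 8 0; 0 0 8 0; 0 0 0 0; 0 0 0 0")

```text
time_s: 15.48
position: [632.9, -76.9, 196.0]
orientation: [-0.0, 1.0, -0.0, 0.0]
contact_force: [-0.1, 0.1, -1.5]
gripper_width: 0.287
grip_force: 32.2
```

```bash
python3 - <<'E'
from h import *
o=robot.get_obs();print(o['position'],o['contact_force'])
save('scene','s4.png')
im=cv2.imread('pics/s4.png');c=cv2.resize(im[170:310,140:320],None,fx=4,fy=4,interpolation=cv2.INTER_CUBIC);cv2.imwrite('pics/s4c.png',cv2.convertScaleAbs(c,alpha=1.6,beta=0))
E
```

```text
[632.93716228 -76.87043176 196.00327022] [-0.06757587  0.12594701 -1.47706385]
```

View pics/s4c.png

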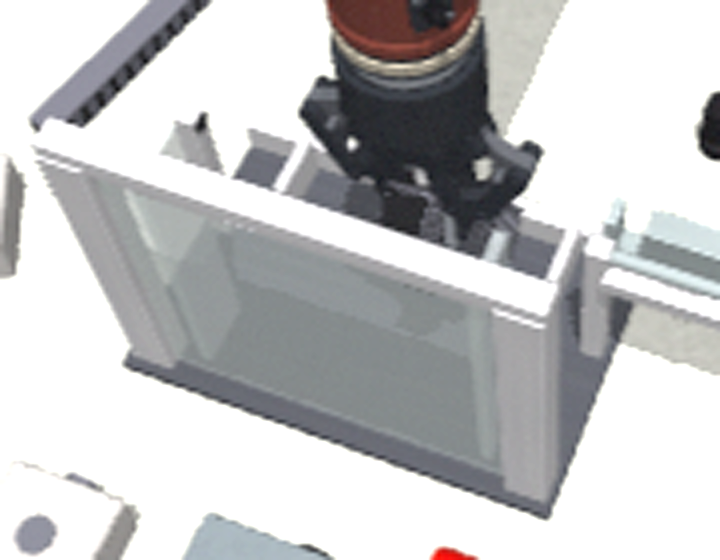

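The top end is now inside the rail (end face at crop (403,212)) and no contact is felt. I'll continue down to the floor.

>>> step_arm(increments="0 0 5 0; 0 0 5 0; 0 0 5 0; 0 0 0 0")

```text
time_s: 16.02
position: [632.6, -77.1, 180.7]
orientation: [0.0, 1.0, -0.0, -0.0]
contact_force: [0.2, -0.1, -1.5]
gripper_width: 0.289
grip_force: 32.0
```

>>> step_arm(increments="0 0 5 0; 0 0 4 0; 0 0 4 0; 0 0 0 0")

```text
time_s: 16.52
position: [633.4, -82.9, 168.4]
orientation: [0.004, 1.0, -0.003, 0.001]
contact_force: [1.6, -8.9, -0.5]
gripper_width: 0.291
grip_force: 32.7
```

```bash
python3 - <<'E'
from h import *
p,r=R(); p0=p.copy(); p[2]=196
o,d=ray('scene',240.75,223); t=(p[1]-o[1])/d[1]; print(o+d*t-p)
E
```

```text
[ 1.60279667e+01 -4.26325641e-14  3.10220930e+01]
```

>>> step_arm(increments="0 3 -4 0; 0 0 -3 0; 0 0 0 0; 0 0 0 0")

```text
time_s: 17.02
position: [632.7, -79.5, 175.3]
orientation: [-0.0, 1.0, 0.0, 0.0]
contact_force: [-0.4, -1.8, 1.5]
gripper_width: 0.286
grip_force: 32.2
```

>>> step_arm(increments="0 0 0 0; 0 0 0 0; 0 0 0 0; 0 0 0 0", grip=150)

```text
time_s: 17.52
position: [633.4, -83.7, 176.2]
orientation: [0.002, 1.0, -0.002, 0.001]
contact_force: [0.3, -6.7, 3.9]
gripper_width: 0.411
grip_force: 0.0
```

```bash
python3 - <<'E'
from h import *
o=robot.get_obs();print(o['position'],o['contact_force'],o['gripper_width'])
save('scene','s5.png');save('top','t5.png')
a=cv2.imread('pics/s5.png')[170:310,140:320];b=cv2.imread('pics/t5.png')[140:250,250:390]
a=cv2.resize(a,(450,350),interpolation=cv2.INTER_CUBIC);b=cv2.resize(b,(350,275),interpolation=cv2.INTER_CUBIC)
b=cv2.copyMakeBorder(b,0,75,0,0,cv2.BORDER_CONSTANT);cv2.imwrite('pics/c5.png',cv2.convertScaleAbs(np.hstack([a,b]),alpha=1.5))
E
```

```text
[633.39065758 -83.65435237 176.2379248 ] [ 0.27828491 -6.69407311  3.93836884] 0.41118913328075185
```

View pics/c5.png

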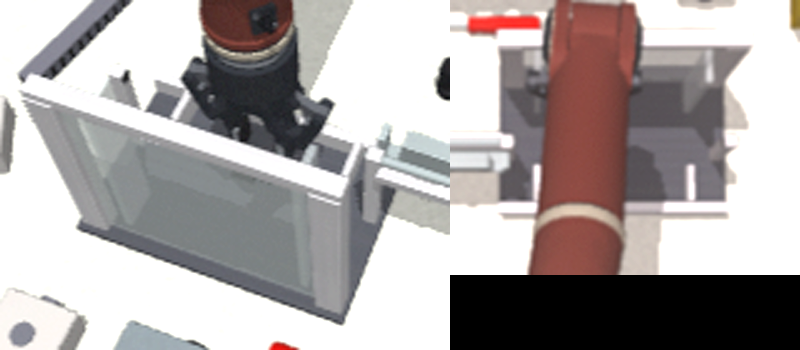

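>>> step_arm(increments="0 0 -10 0; 0 0 -15 0; 0 0 -20 0; 0 0 -25 0; 0 0 -25 0; -20 20 -10 0; -20 35 0 0; -20 45 0 0; -20 45 0 0; -20 45 0 0")

```text
time_s: 18.88
position: [530.5, -271.3, 280.2]
orientation: [-0.0, 1.0, -0.0, -0.0]
contact_force: [-0.2, -0.1, -0.6]
gripper_width: 0.411
grip_force: 0.0
```

>>> step_arm(increments="-10 45 0 0; -10 45 0 6; -10 45 0 6; 0 10 0 0; 0 0 0 0; 0 0 0 0", grip=60)

```text
time_s: 19.62
position: [496.8, -411.0, 280.1]
orientation: [-0.001, 0.995, -0.103, 0.0]
contact_force: [0.6, -0.1, 0.5]
gripper_width: 0.768
grip_force: 0.0
```

```bash
python3 - <<'E'
from h import *
o=robot.get_obs();print(o['position'],R()[1].round(3)[0])
save('scene','s6.png');save('top','t6.png');save('wrist','w6.png')
import pickle;pickle.dump(imaging.camera_info('wrist'),open('w6.pkl','wb'))
a=cv2.imread('pics/s6.png')[170:310,140:320];b=cv2.imread('pics/t6.png')[140:250,250:390];c=cv2.imread('pics/w6.png')
a=cv2.resize(a,(432,336),interpolation=cv2.INTER_CUBIC);b=cv2.resize(b,(350,275),interpolation=cv2.INTER_CUBIC)
a=cv2.copyMakeBorder(a,0,0,0,0,cv2.BORDER_CONSTANT);b=cv2.copyMakeBorder(b,0,61,0,0,cv2.BORDER_CONSTANT)
t=cv2.convertScaleAbs(np.hstack([a,b]),alpha=1.3);c=cv2.resize(c,(352,264));w=np.zeros((264,t.shape[1],3),np.uint8);w[:,:352]=c
cv2.imwrite('pics/c6.png',np.vstack([t,w]))
E
```

```text
[ 496.83746003 -410.97101906  280.07132578] [ 0.979 -0.205  0.001]
```

View pics/c6.png

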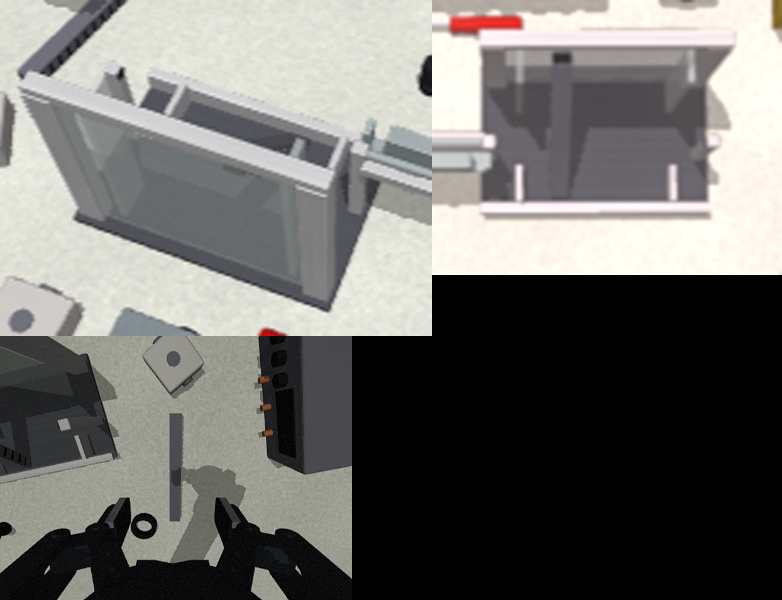

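The composite shows the first duct leaning straight in the rack (top view, foot (561,200) to top (562,57)), duct2's wrist image is vertical at u≈280, v≈122–294.

```bash
python3 - <<'E'
from h import *
import pickle
ci=pickle.load(open('w6.pkl','rb'))
g=cv2.imread('pics/w6.png',0).astype(int)
print('row150',g[150,262:298].tolist());print('row200',g[210,262:298:2].tolist());print('col',g[112:132,280].tolist(),g[286:302,276].tolist())
f=lambda x,y,z:onz('top',250+(x+.5-432)/2.5-.5,140+(y+.5)/2.5-.5,z)
print(f(562,57,206)-[515,-130,0],f(561,198,34)-[515,-130,0],f(551,150,75)-[515,-130,0],f(572,150,75)-[515,-130,0])
E
```

```text
row150 [153, 149, 154, 160, 159, 156, 164, 138, 69, 77, 81, 80, 77, 78, 78, 77, 81, 75, 75, 78, 78, 80, 79, 78, 80, 78, 76, 91, 101, 107, 157, 148, 148, 153, 152, 153]
row200 [158, 157, 156, 156, 64, 78, 73, 73, 74, 74, 73, 61, 45, 77, 102, 97, 106, 163]
col [159, 157, 154, 155, 156, 156, 157, 156, 154, 153, 143, 96, 72, 80, 79, 78, 78, 80, 78, 76] [76, 72, 74, 71, 74, 72, 76, 72, 90, 135, 158, 156, 157, 157, 158, 151]
[161.65912486  48.82793541 206.        ] [ 6.58960531 44.08243918 34.        ] [65.83535889 58.53523285 75.        ] [65.83071373 30.98799263 75.        ]
```

```bash
python3 - <<'E'
from h import *
import pickle
ci=pickle.load(open('w6.pkl','rb'))
a=onz('wrist',279.5,123,25,ci);b=onz('wrist',277.5,295,25,ci);print(a,b,np.linalg.norm(a-b))
p,r=R();d=(a-b)/np.linalg.norm(a-b); g=a-d*52; g[2]=0; print(g,(r.T@(g-p)).round(1),(r.T@d).round(3))
E
```

```text
[ 563.08389575 -431.38347547   25.        ] [ 328.66199294 -380.48197746   25.        ] 239.88453684207056
[ 512.26803614 -420.34950916    0.        ] [ 16.9   5.7 280.2] [1.    0.007 0.   ]
```

>>> step_arm(increments="17 5.5 40 0; 0 0 45 0; 0 0 45 0; 0 0 45 0; 0 0 45 0; 0 0 35 0; 0 0 20 0; 0 0 1 0; 0 0 0 0")

```text
time_s: 20.9
position: [512.4, -422.9, 5.5]
orientation: [0.001, 0.995, -0.105, 0.001]
contact_force: [0.6, 0.4, 1.1]
gripper_width: 0.765
grip_force: 0.0
```

>>> step_arm(increments="0 0 0 0; 0 0 0 0; 0 0 0 0; 0 0 0 0; 0 0 0 0; 0 0 -10 0; 0 0 -45 0; 0 0 -45 0; 0 0 -45 0;0 0 -45 0", grip=255, grip_force=20)

```text
time_s: 22.15
position: [510.8, -421.9, 195.3]
orientation: [-0.0, 0.994, -0.105, -0.0]
contact_force: [-0.1, -0.2, -0.7]
gripper_width: 0.288
grip_force: 20.1
```

>>> step_arm(increments="0 0 -45 0; 0 0 -34 -6; 0 0 0 -6; 0 0 0 0")

```text
time_s: 22.65
position: [510.8, -422.0, 273.1]
orientation: [-0.0, 1.0, -0.001, -0.0]
contact_force: [-0.2, 0.1, -2.3]
gripper_width: 0.293
grip_force: 20.1
```

>>> step_arm(increments="17 -36 0 0; 17 -36 0 0; 17 -36 0 0; 17 -36 0 0; 17 -36 0 0; 17 -36 0 0; 17 -36 0 0; 18 -36 0 0; 0 0 0 0; 0 0 0 0")

```text
time_s: 23.9
position: [647.6, -135.2, 272.1]
orientation: [0.001, 1.0, -0.001, -0.001]
contact_force: [-0.7, 0.5, -0.4]
gripper_width: 0.285
grip_force: 20.1
```

>>> step_arm(increments="0 0 6 0; 0 0 6 0; 0 0 6 0; 0 0 6 0; 0 0 6 0; 0 0 6 0; 0 0 6 0; 0 0 6 0; 0 0 2 0; 0 0 0 0")

```text
time_s: 25.15
position: [647.6, -136.4, 225.4]
orientation: [0.001, 1.0, -0.002, 0.0]
contact_force: [-5.0, -1.0, 8.8]
gripper_width: 0.288
grip_force: 33.9
```

>>> step_arm(increments="0 0 2 0; -8 0 0 0; -8 0 0 0; 0 0 8 0; 0 0 8 0; 0 0 8 0; 0 0 8 0; 0 0 8 0; 0 0 0 0; 0 0 0 0")

```text
time_s: 26.4
position: [632.7, -134.3, 181.2]
orientation: [0.0, 1.0, -0.0, 0.0]
contact_force: [-0.5, 0.1, -1.0]
gripper_width: 0.29
grip_force: 32.8
```

>>> step_arm(increments="0 0 5 0; 0 0 4 0; 0 0 3 0; 0 0 3 0; 0 0 0 0")

```text
time_s: 27.02
position: [632.3, -134.2, 165.7]
orientation: [-0.0, 1.0, -0.0, -0.0]
contact_force: [0.4, 0.3, -0.4]
gripper_width: 0.288
grip_force: 32.8
```

>>> step_arm(increments="0 0 3 0; 0 0 3 0; 0 0 0 0; 0 0 0 0")

```text
time_s: 27.52
position: [632.5, -134.3, 160.0]
orientation: [-0.0, 1.0, -0.0, 0.0]
contact_force: [0.6, -0.1, -1.4]
gripper_width: 0.283
grip_force: 32.8
```

>>> step_arm(increments="0 0 3 0; 0 0 3 0; 0 0 0 0; 0 0 0 0")

```text
time_s: 28.02
position: [636.1, -134.3, 157.3]
orientation: [0.0, 1.0, -0.0, 0.005]
contact_force: [2.0, -0.3, 6.9]
gripper_width: 0.289
grip_force: 33.8
```

>>> step_arm(increments="0 0 0 0; 0 0 0 0; 0 0 0 0; 0 0 0 0", grip=152)

```text
time_s: 28.52
position: [632.2, -134.3, 153.6]
orientation: [-0.0, 1.0, -0.0, -0.0]
contact_force: [0.3, 0.0, 0.3]
gripper_width: 0.404
grip_force: 0.0
```

>>> step_arm(increments="0 0 -10 0; 0 0 -15 0; 0 0 -25 0; 0 0 -30 0; 0 0 -40 0; -20 0 -10 0; -20 -30 0 0; -20 -45 0 0; -20 -45 0 0; -20 -45 0 0")

```text
time_s: 29.78
position: [532.2, 32.2, 285.6]
orientation: [-0.0, 1.0, -0.0, 0.001]
contact_force: [0.3, -0.4, -0.1]
gripper_width: 0.405
grip_force: 0.0
```

>>> step_arm(increments="-19 -41 0 0; -19 -41 0 0; -19 -41 0 0; -19 -41 0 0; -19 -41 0 0; -18 -41 0 0; 0 0 0 -10; 0 0 0 -10; 0 0 0 -10; 0 0 0 -10", grip=60)

```text
time_s: 31.02
position: [419.9, 277.0, 285.5]
orientation: [-0.0, 0.939, 0.344, 0.001]
contact_force: [-0.4, -0.8, -0.1]
gripper_width: 0.762
grip_force: 0.0
```

>>> step_arm(increments="0 0 0 -10; 0 0 0 -10; 0 0 0 -10; 0 0 0 -10; 0 0 0 0; 0 0 0 0")

```text
time_s: 31.78
position: [419.8, 276.8, 284.7]
orientation: [0.0, 0.767, 0.642, 0.001]
contact_force: [0.3, 0.3, 1.3]
gripper_width: 0.768
grip_force: 0.0
```

```bash
python3 - <<'E'
from h import *
o=robot.get_obs();print(o['position'],R()[1].round(3)[0],o['q'].round(2))
save('top','t7.png');save('wrist','w7.png')
import pickle;pickle.dump(imaging.camera_info('wrist'),open('w7.pkl','wb'))
b=cv2.imread('pics/t7.png')[140:250,250:390];c=cv2.imread('pics/w7.png')
b=cv2.copyMakeBorder(cv2.resize(b,(350,275),interpolation=cv2.INTER_CUBIC),0,55,0,0,cv2.BORDER_CONSTANT)
cv2.imwrite('pics/c7.png',np.hstack([cv2.convertScaleAbs(b,alpha=1.3),cv2.resize(c,(440,330))]))
E
```

```text
[419.83617104 276.84532638 284.74434722] [0.177 0.984 0.001] [-0.33  0.36 -0.42  1.75  0.16  1.07 -0.98]
```

View pics/c7.png

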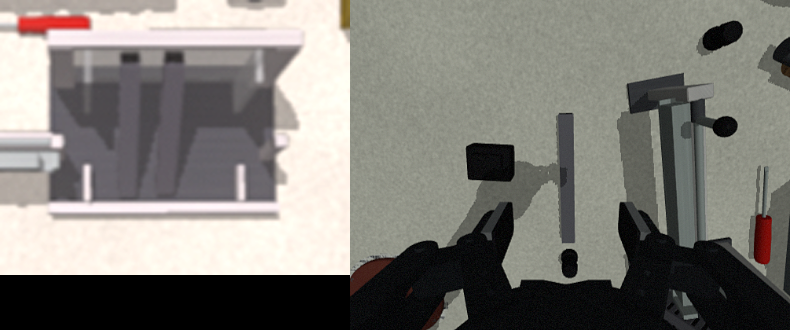

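Two ducts lean in the rack (top crop: tops at (130,57) and (174,57), the second slightly askew). The third duct is seen in the wrist at crop u≈567, v 113–243.

```bash
python3 - <<'E'
from h import *
import pickle
f=lambda x,y,z:(onz('top',250+(x+.5)/2.5-.5,140+(y+.5)/2.5-.5,z)-[515,-130,0]).round(0)
print('d1',f(130,57,206),f(129,195,25),'d2',f(174,57,206),f(168,195,25))
ci=pickle.load(open('w7.pkl','rb')); g=cv2.imread('pics/w7.png',0).astype(int)
for v in(160,200,280,300): 
    w=np.where(g[v,255:300]<110)[0]+255; print(v,w.min(),w.max(),g[v,w.min():w.max()+1].tolist())
for u in(272,276,280): print(u,g[138:152,u].tolist(),g[298:314,u].tolist())
E
```

```text
d1 [162.  49. 206.] [12. 44. 25.] d2 [162.  -5. 206.] [12. -9. 25.]
160 262 284 [89, 99, 100, 86, 70, 76, 71, 70, 73, 70, 68, 73, 69, 69, 68, 76, 72, 71, 72, 71, 70, 68, 99]
200 264 284 [101, 105, 84, 63, 72, 69, 73, 68, 71, 70, 75, 74, 70, 70, 69, 72, 71, 69, 71, 67, 73]
280 266 285 [82, 91, 92, 67, 68, 69, 66, 68, 71, 64, 69, 67, 68, 70, 70, 73, 69, 72, 67, 72]
300 267 285 [92, 96, 81, 65, 67, 71, 70, 67, 65, 76, 73, 67, 66, 66, 66, 73, 67, 67, 69]
272 [147, 148, 148, 141, 153, 132, 47, 51, 71, 71, 74, 71, 73, 72] [69, 70, 71, 69, 71, 69, 72, 69, 71, 65, 61, 117, 159, 153, 147, 149]
276 [141, 145, 149, 150, 161, 126, 15, 49, 75, 73, 70, 69, 76, 70] [71, 69, 76, 72, 67, 67, 70, 66, 66, 68, 60, 118, 151, 145, 146, 154]
280 [151, 151, 151, 151, 156, 120, 20, 58, 80, 74, 74, 72, 70, 70] [71, 67, 66, 72, 72, 71, 66, 70, 71, 72, 54, 116, 155, 150, 149, 148]
```

```bash
python3 - <<'E'
from h import *
import pickle
ci=pickle.load(open('w7.pkl','rb'))
a=onz('wrist',274.6,144.5,25,ci);b=onz('wrist',277.9,308.5,25,ci);print(a,b,np.linalg.norm(a-b))
p,r=R();d=(a-b)/np.linalg.norm(a-b); g=a-d*42; g[2]=0; t=r.T@d; print(g,(r.T@(g-p)).round(1),'turn',np.degrees(np.arctan2(t[1],t[0])).round(1))
E
```

```text
[427.01105467 320.1359299   25.        ] [390.08270285  84.2545898   25.        ] 238.7544968693637
[420.51488058 278.64135529   0.        ] [  1.8   0.3 284.4] turn -1.2
```

>>> step_arm(increments="2 0 40 -1.2; 0 0 45 0; 0 0 45 0; 0 0 45 0; 0 0 45 0; 0 0 40 0; 0 0 19 0; 0 0 1 0; 0 0 0 0")

```text
time_s: 33.0
position: [420.6, 279.4, 4.7]
orientation: [0.0, 0.76, 0.65, 0.001]
contact_force: [-0.7, 0.4, -0.2]
gripper_width: 0.766
grip_force: 0.0
```

>>> step_arm(increments="0 0 0 0; 0 0 0 0; 0 0 0 0; 0 0 0 0; 0 0 0 0; 0 0 -10 0; 0 0 -45 0; 0 0 -45 0; 0 0 -45 0;0 0 -45 0", grip=255, grip_force=20)

```text
time_s: 34.25
position: [419.5, 278.4, 195.8]
orientation: [-0.0, 0.759, 0.651, -0.0]
contact_force: [0.7, 0.5, -0.5]
gripper_width: 0.289
grip_force: 20.2
```

>>> step_arm(increments="0 0 -45 0; 0 0 -35 0; 0 0 0 10.2; 0 0 0 10.2; 0 0 0 10.2; 0 0 0 10.2; 0 0 0 10.2; 0 0 0 10.2; 0 0 0 10.2; 0 0 0 9.6")

```text
time_s: 35.5
position: [419.3, 278.5, 274.0]
orientation: [0.0, 1.0, -0.001, -0.0]
contact_force: [1.1, 1.2, -0.2]
gripper_width: 0.29
grip_force: 20.2
```

```bash
python3 - <<'E'
from h import *
o=robot.get_obs();p,r=R();print(p,r.round(3)[0],o['gripper_width'],(r.T@(np.array([648,-184,p[2]])-p)).round(1))
E
```

```text
[419.26065205 278.46623545 274.02128156] [ 1.    -0.002 -0.001] 0.29045827420323395 [ 2.298e+02  4.620e+02 -1.000e-01]
```

>>> step_arm(increments="22 42 0 0; 22 42 0 0; 22 42 0 0; 22 42 0 0; 22 42 0 0; 22 42 0 0; 22 42 0 0; 22 42 0 0; 22 42 0 0; 22 42 0 0")

```text
time_s: 36.75
position: [641.3, -141.5, 273.9]
orientation: [-0.001, 1.0, 0.002, -0.0]
contact_force: [1.2, 0.1, -1.1]
gripper_width: 0.286
grip_force: 20.2
```

>>> step_arm(increments="20 42 0 0; 0 0 0 0; 0 0 0 0; 0 0 6 0; 0 0 6 0; 0 0 6 0; 0 0 6 0; 0 0 0 0")

```text
time_s: 37.75
position: [660.2, -180.4, 254.8]
orientation: [-0.001, 1.0, 0.003, 0.0]
contact_force: [-8.2, 1.8, 15.0]
gripper_width: 0.285
grip_force: 27.5
```

>>> step_arm(increments="0 0 5 0; 0 0 5 0; 0 0 4 0; 0 0 0 0; 0 0 0 0")

```text
time_s: 38.38
position: [661.3, -180.4, 243.9]
orientation: [-0.0, 1.0, 0.003, 0.003]
contact_force: [-9.9, 2.7, 21.6]
gripper_width: 0.284
grip_force: 37.3
```

>>> step_arm(increments="0 3 3 0; 0 0 3 0; 0 0 2 0; 0 0 0 0; 0 0 0 0")

```text
time_s: 39.0
position: [662.4, -182.0, 236.4]
orientation: [-0.001, 1.0, 0.003, 0.004]
contact_force: [-10.1, 4.7, 24.1]
gripper_width: 0.285
grip_force: 40.1
```

>>> step_arm(increments="-8 0 -4 0; -8 0 0 0; -6 0 0 0; 0 0 0 0; 0 0 8 0; 0 0 8 0; 0 0 8 0; 0 0 8 0; 0 0 0 0; 0 0 0 0")

```text
time_s: 40.25
position: [639.6, -185.6, 200.2]
orientation: [0.0, 1.0, 0.002, 0.0]
contact_force: [0.0, -0.3, -0.8]
gripper_width: 0.284
grip_force: 36.7
```

>>> step_arm(increments="0 0 6 0; 0 0 6 0; 0 0 5 0; 0 0 4 0; 0 0 0 0; 0 0 0 0")

```text
time_s: 41.0
position: [639.6, -185.5, 179.2]
orientation: [0.0, 1.0, 0.002, 0.0]
contact_force: [0.2, -0.4, -1.0]
gripper_width: 0.285
grip_force: 36.7
```

>>> step_arm(increments="0 0 3 0; 0 0 3 0; 0 0 0 0; 0 0 0 0")

```text
time_s: 41.5
position: [639.9, -183.4, 172.8]
orientation: [-0.001, 1.0, 0.003, 0.0]
contact_force: [1.6, 5.1, -0.4]
gripper_width: 0.285
grip_force: 37.3
```

>>> step_arm(increments="0 -3 -1 0; 0 0 0 0; 0 0 0 0")

```text
time_s: 41.88
position: [638.9, -183.7, 173.9]
orientation: [0.001, 1.0, 0.001, -0.0]
contact_force: [0.7, 1.1, -0.7]
gripper_width: 0.286
grip_force: 36.7
```

>>> step_arm(increments="0 0 0 0; 0 0 0 0; 0 0 0 0; 0 0 0 0; 0 0 0 0", grip=155)

```text
time_s: 42.5
position: [640.0, -180.6, 174.5]
orientation: [-0.001, 1.0, 0.002, 0.001]
contact_force: [0.7, 6.0, 2.0]
gripper_width: 0.393
grip_force: 0.0
```

>>> step_arm(increments="0 0 -8 0; 0 0 -12 0; 0 0 -20 0; 0 0 -30 0; 0 0 -35 0; -20 0 -10 0; -30 -30 0 0; -30 -45 0 0; -20 -45 0 0; 0 -45 0 0")

```text
time_s: 43.75
position: [537.9, -18.8, 290.7]
orientation: [0.001, 1.0, -0.0, 0.001]
contact_force: [0.7, 0.4, -0.2]
gripper_width: 0.388
grip_force: 0.0
```

>>> step_arm(increments="0 -45 0 0; 0 -45 0 0; 0 -45 0 0; 0 -45 0 0; 0 -45 0 0; 0 -45 0 0; 0 0 0 0; 0 0 0 0", grip=60)

```text
time_s: 44.75
position: [539.0, 250.3, 289.6]
orientation: [0.001, 1.0, 0.0, 0.001]
contact_force: [-0.1, -0.8, 0.7]
gripper_width: 0.766
grip_force: 0.0
```

```bash
python3 - <<'E'
from h import *
o=robot.get_obs();print(o['position'],o['time_s'])
save('top','t8.png');save('scene','s8.png')
b=cv2.imread('pics/t8.png')[140:250,170:390];c=cv2.imread('pics/s8.png')[150:330,130:450]
b=cv2.resize(b,(550,275),interpolation=cv2.INTER_CUBIC)
c=cv2.resize(c,(550,310),interpolation=cv2.INTER_CUBIC)
cv2.imwrite('pics/c8.png',cv2.convertScaleAbs(np.vstack([b,c]),alpha=1.3))
E
```

```text
[539.01572988 250.31057164 289.62072603] 44.75
```

View pics/c8.png

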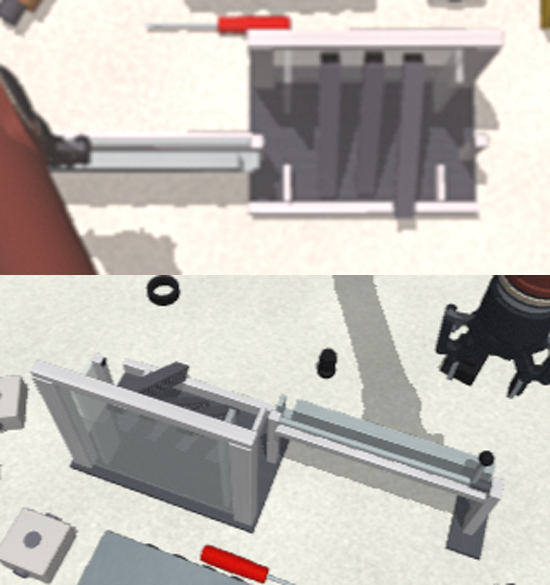

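The third duct did not go home. Its foot sits up on the stop (top crop (404,225)), while the other two lean properly. I'll measure it by crossing rays from the two views and re-grip it.

```bash
python3 - <<'E'
from h import *
def cross(a,b):
    o1,d1=ray('top',*a);o2,d2=ray('scene',*b);A=np.stack([d1,-d2],1);t=np.linalg.lstsq(A,o2-o1,rcond=None)[0]
    p,q=o1+d1*t[0],o2+d2*t[1];return ((p+q)/2-[515,-130,0]).round(0),np.linalg.norm(p-q).round(1)
f=lambda x,y:(170+(x+.5)/2.5-.5,140+(y+.5)/2.5-.5)
s=lambda x,y:(130+(x+.5)/1.719-.5,150+(y-275+.5)/1.722-.5)
print(cross(f(404,218),s(184,368)),cross(f(404,226),s(181,366)))
g=lambda x,y,z:(onz('top',*f(x,y),z)-[515,-130,0]).round(0)
for z in(160,175,190):print(z,g(413,62,z),g(413,52,z))
for z in(40,55,70):print(z,g(404,226,z))
E
```

```text
(array([-22., -53.,  39.]), np.float64(4.8)) (array([-30., -58.,  31.]), np.float64(4.5))
160 [165. -57. 160.] [178. -57. 160.]
175 [162. -55. 175.] [175. -55. 175.]
190 [159. -54. 190.] [171. -54. 190.]
40 [-31. -55.  40.]
55 [-33. -54.  55.]
70 [-34. -52.  70.]
```

>>> step_arm(increments="-20 40 0 0; -20 40 0 0; -20 40 0 0; -20 45 0 0; -19 45 0 0; 0 45 0 0; 0 45 0 0; 0 45 0 0; 0 45 0 0; 0 45 0 0", grip=255)

```text
time_s: 46.1
position: [439.4, -186.1, 289.6]
orientation: [0.0, 1.0, -0.0, 0.0]
contact_force: [1.3, 0.6, -0.4]
gripper_width: 0.001
grip_force: 0.0
```

>>> step_arm(increments="0 0 45 0; 0 0 45 0; 0 0 45 0; 0 0 45 0; 0 0 45 0; 0 0 34 0; 0 0 0 0; 0 0 0 0")

```text
time_s: 47.1
position: [440.9, -184.3, 31.2]
orientation: [0.001, 1.0, 0.001, 0.001]
contact_force: [0.2, 0.9, 0.6]
gripper_width: -0.002
grip_force: 0.0
```

```bash
python3 - <<'E'
from h import *
p,r=R();print(p,r.round(3)[0])
ci=imaging.camera_info('wrist');im=save('wrist','w9.png')
g=cv2.cvtColor(im,cv2.COLOR_RGB2GRAY).astype(int)
# duct upper face seen from above around foot: scan row across predicted foot
for P in [(-30,-55,41),(20,-55,85),(60,-55,118)]:
    u,v=proj('wrist',np.array(P)+[515,-130,0],ci);print(P,round(u),round(v),g[int(v)%420,max(0,int(u)-50):int(u)+50:2].tolist() if 0<=v<420 else '')
E
```

```text
[ 440.94004845 -184.30516612   31.24395127] [1.    0.002 0.002]
(-30, -55, 41) 277 186 [165, 168, 163, 161, 164, 164, 164, 165, 165, 165, 158, 156, 161, 156, 161, 162, 166, 166, 166, 165, 164, 161, 162, 166, 164, 162, 163, 164, 162, 165, 169, 165, 167, 163, 159, 163, 161, 164, 161, 163, 156, 157, 155, 157, 161, 161, 167, 164, 162, 161]
(20, -55, 85) 280 26 [63, 53, 55, 57, 57, 56, 50, 57, 54, 51, 54, 56, 55, 56, 56, 59, 56, 57, 58, 57, 55, 56, 57, 54, 54, 52, 57, 60, 55, 58, 55, 60, 53, 56, 53, 56, 53, 55, 59, 57, 57, 62, 54, 59, 58, 56, 56, 59, 52, 32]
(60, -55, 118) 288 -459
```

```bash
python3 - <<'E'
from h import *
im=save('scene','s9.png');o=robot.get_obs();print(o['time_s'])
a=cv2.imread('pics/s8.png',0).astype(int);b=cv2.imread('pics/s9.png',0).astype(int)
print(a[196:216:2,226:246:2]);print(b[196:216:2,226:246:2])
g=cv2.imread('pics/w9.png',0).astype(int)
for u in (240,260,278,300,320):print(u,g[0:240:6,u].tolist())
ci=imaging.camera_info('wrist')
for P in[(0,-55,34),(-14,-55,34)]:print(proj('wrist',np.array(P)+[515,-130,0],ci))
E
```

```text
47.2
[[180 183 178 182 182 181 178 177 182 179]
 [177 178 182 183 182 181 178 181 181 182]
 [183 181 179 111 168 181 180 180 176 182]
 [149 100  70  67  68  71  92 172 178 181]
 [ 68  68  69  68  67  63  52 164 181 180]
 [ 68  68  68  64  52  55  74 182 181 183]
 [ 68  63  51  51  50  48  92 162 180 180]
 [ 46  45  53  50  47  57 139 166 174 168]
 [ 43  41  48  48  55 112 173 171 169 167]
 [ 67  54  58  80  88  89 103 113 167 173]]
[[175 178 172 176 177 175 118 118 121 119]
 [173 174 177 178 178 176 173 174 122 121]
 [180 175 174 109 164 176 176 175 171 175]
 [145  98  67  66  66  69  91 168 173 177]
 [ 67  66  65  66  66  62  50 159 175 176]
 [ 66  66  66  61  50  53  72 178 177 179]
 [ 66  62  51  49  49  49  90 158 176 173]
 [ 45  43  52  49  46  56 135 162 170 163]
 [ 40  40  48  45  53 108 169 167 165 163]
 [ 65  51  58  81  85  87 101 110 163 169]]
240 [53, 55, 56, 55, 59, 64, 54, 53, 56, 55, 57, 57, 57, 59, 55, 55, 56, 53, 54, 56, 53, 59, 58, 58, 52, 55, 47, 88, 168, 163, 158, 161, 162, 164, 159, 156, 165, 163, 162, 165]
260 [55, 59, 54, 58, 56, 56, 50, 58, 47, 54, 54, 54, 61, 55, 54, 53, 55, 56, 60, 59, 52, 59, 54, 58, 57, 56, 53, 55, 57, 57, 158, 166, 156, 154, 164, 164, 160, 163, 167, 162]
278 [50, 56, 55, 55, 56, 56, 55, 58, 57, 58, 55, 56, 60, 55, 53, 56, 51, 57, 52, 58, 55, 57, 53, 56, 54, 56, 56, 51, 60, 54, 110, 164, 170, 166, 163, 163, 159, 161, 161, 160]
300 [60, 57, 53, 57, 54, 57, 52, 55, 60, 60, 57, 51, 56, 57, 54, 53, 52, 54, 58, 54, 61, 56, 54, 56, 59, 61, 56, 59, 55, 56, 104, 160, 169, 161, 171, 168, 161, 155, 169, 161]
320 [54, 54, 46, 55, 60, 57, 57, 58, 59, 53, 58, 52, 33, 35, 31, 40, 31, 34, 36, 72, 104, 156, 154, 148, 152, 105, 107, 161, 159, 156, 164, 162, 165, 167, 158, 161, 160, 159, 164, 163]
(np.float64(278.25653727598865), np.float64(115.18648991537238))
(np.float64(278.0563146500643), np.float64(148.27581335266083))
```

The numbers confirm the foot's edge at wrist (275,180), in line with the finger. Now I'll push it over the stop.

>>> step_arm(increments="15 0 0 0; 15 0 0 0; 5 0 0 0; 5 0 0 0; 5 0 0 0; 0 0 0 0")

```text
time_s: 47.95
position: [482.4, -183.0, 29.9]
orientation: [-0.001, 1.0, 0.001, -0.003]
contact_force: [-5.2, 0.1, 4.0]
gripper_width: 0.002
grip_force: 2.6
```

>>> step_arm(increments="0 0 -7 0; 4 0 0 0; 4 0 0 0; 4 0 0 0; 0 0 0 0")

```text
time_s: 48.58
position: [499.0, -183.0, 37.2]
orientation: [0.0, 1.0, 0.002, 0.001]
contact_force: [0.1, -0.8, -0.1]
gripper_width: 0.001
grip_force: 0.0
```

>>> step_arm(increments="4 0 0 0; 3 0 0 0; 0 0 0 0; 0 0 0 0")

```text
time_s: 49.08
position: [504.9, -183.0, 37.1]
orientation: [0.0, 1.0, 0.002, 0.001]
contact_force: [-0.1, 0.1, 0.3]
gripper_width: 0.002
grip_force: 0.0
```

```bash
python3 - <<'E'
from h import *
p,r=R();print(p);im=save('scene','s10.png')
b=cv2.imread('pics/s10.png',0).astype(int);print(b[196:216:2,226:246:2])
ci=imaging.camera_info('wrist');save('wrist','w10.png');g=cv2.imread('pics/w10.png',0).astype(int)
for u in (240,260,278,300,320):print(u,g[0:260:6,u].tolist())
for P in[(0,-55,34),(-14,-55,34)]:print(proj('wrist',np.array(P)+[515,-130,0],ci))
E
```

```text
[ 504.85380849 -182.95342225   37.13678562]
[[ 25  25  22  20  24  24  23  99  67  32]
 [ 21  22  24  25  23  23  26  28  29  36]
 [ 95  22  25  24  26  19  34  34  30  30]
 [121  64  25  52  23  23  25  26  28  25]
 [121  97  60  48  47  22  26  27  25 105]
 [114 120  45  55  81  30  26 113 121 123]
 [168 137 109  60  77  39  82 121 122 121]
 [ 66  65  67  55  79  93 113 113 117 114]
 [ 61  61  61  61  58  56 161 168 167 163]
 [ 52  50  48  46  50  71 103 111 165 170]]
240 [86, 85, 83, 80, 85, 82, 87, 85, 86, 83, 83, 85, 83, 85, 82, 83, 85, 85, 85, 83, 86, 86, 84, 84, 81, 82, 84, 85, 85, 86, 82, 85, 83, 85, 82, 85, 87, 90, 83, 120, 120, 196, 230, 230]
260 [86, 86, 81, 83, 82, 86, 81, 82, 83, 81, 80, 83, 83, 82, 84, 86, 84, 86, 84, 87, 83, 84, 88, 86, 85, 84, 85, 84, 83, 86, 82, 81, 85, 86, 86, 86, 85, 85, 86, 82, 84, 84, 96, 148]
278 [84, 86, 81, 82, 84, 87, 81, 77, 85, 84, 86, 84, 86, 85, 81, 84, 85, 88, 84, 82, 84, 84, 90, 82, 82, 87, 81, 84, 86, 85, 88, 89, 87, 84, 83, 82, 83, 84, 83, 86, 85, 82, 82, 72]
300 [83, 81, 83, 82, 81, 83, 84, 80, 87, 85, 84, 88, 81, 79, 83, 85, 88, 84, 82, 86, 83, 83, 85, 81, 83, 86, 86, 81, 85, 85, 83, 86, 85, 88, 83, 85, 80, 83, 86, 82, 86, 77, 122, 163]
320 [85, 84, 80, 87, 84, 83, 86, 80, 88, 83, 84, 84, 85, 81, 81, 83, 83, 83, 80, 84, 85, 82, 86, 84, 83, 83, 86, 86, 85, 85, 86, 70, 98, 85, 94, 86, 87, 91, 83, 121, 122, 189, 232, 159]
(np.float64(279.40137498812976), np.float64(246.9875976358276))
(np.float64(279.179440062658), np.float64(272.1044466027315))
```

>>> step_arm(increments="-20 0 0 0; -40 0 0 0; 0 0 -45 0; 0 0 -45 0; 0 0 -45 0; 0 0 -45 0; 0 0 -45 0; 0 0 -25 0; 15 -45 0 0; 15 -45 0 0")

```text
time_s: 50.42
position: [474.5, -92.5, 287.7]
orientation: [0.0, 1.0, 0.0, 0.001]
contact_force: [0.8, 0.3, 0.5]
gripper_width: 0.004
grip_force: 0.0
```

>>> step_arm(increments="15 -45 0 0; 15 -45 0 0; 15 -45 0 0; 15 -45 0 0; 10 -45 0 0; 0 -45 0 0; 0 -45 0 0; 0 -40 0 0; 0 0 0 0; 0 0 0 0", grip=60)

```text
time_s: 51.68
position: [543.1, 261.1, 286.8]
orientation: [0.001, 1.0, 0.001, -0.0]
contact_force: [0.3, -1.3, -0.2]
gripper_width: 0.762
grip_force: 0.0
```

```bash
python3 - <<'E'
from h import *
o=robot.get_obs();print(o['position'],o['time_s'])
ci=imaging.camera_info('wrist');import pickle;pickle.dump(ci,open('w11.pkl','wb'))
save('top','t11.png');save('wrist','w11.png')
b=cv2.imread('pics/t11.png')[150:235,260:375];c=cv2.imread('pics/w11.png')
b=cv2.convertScaleAbs(cv2.resize(b,(460,340),interpolation=cv2.INTER_CUBIC),alpha=1.3)
c=cv2.copyMakeBorder(cv2.resize(c,(336,252)),0,88,0,0,cv2.BORDER_CONSTANT)
cv2.imwrite('pics/c11.png',np.hstack([b,c]))
E
```

```text
[543.14930589 261.08432846 286.8269494 ] 51.675
```

View pics/c11.png

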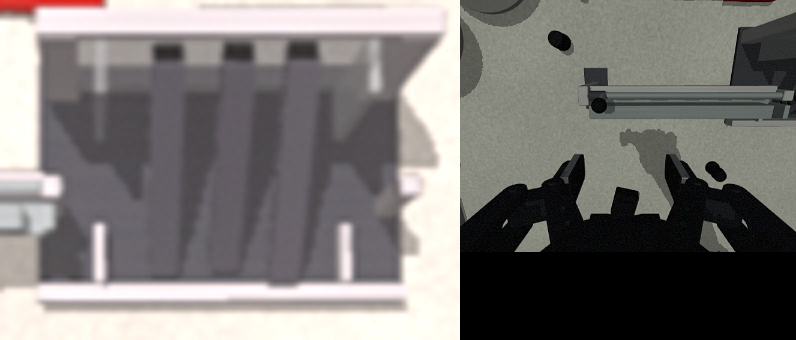

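All three ducts are now inside the bay: tops at (168,50), (238,50) and (302,50), feet at about (163,273), (228,270) and (285,283). I'll check the third's foot and skew by numbers, and locate the knob at wrist (599,105).

```bash
python3 - <<'E'
from h import *
import pickle
f=lambda x,y,z:(onz('top',260+(x+.5)/4-.5,150+(y+.5)/4-.5,z)-[515,-130,0]).round(0)
for n,fx,fy,tx in(('d1',163,275,168),('d2',228,271,238),('d3',285,283,302)):
    a,b=f(fx,fy,24),f(tx,50,206); print(n,a,b,'askew',np.degrees(np.arcsin((b-a)[1]/230)).round(1))
b=cv2.imread('pics/t11.png',0).astype(int)
for u in(300,301,302,316,317,318,330,331,332,333): print(u,b[212:228,u].tolist(), b[158:168,u].tolist())
for v in(170,185,200,210): print(v,b[v,292:345].tolist())
ci=pickle.load(open('w11.pkl','rb'));u,v=(599-460)*560/336,105*560/336
print('knob',onz('wrist',u,v,196,ci))
E
```

```text
d1 [ 9. 47. 24.] [163.  49. 206.] askew 0.5
d2 [13. -8. 24.] [163.  -4. 206.] askew 1.0
d3 [  3. -56.  24.] [163. -53. 206.] askew 0.7
300 [76, 75, 77, 77, 77, 76, 73, 67, 110, 177, 193, 194, 185, 129, 121, 145] [130, 93, 89, 59, 37, 35, 45, 66, 76, 74]
301 [76, 77, 76, 77, 76, 78, 73, 66, 110, 177, 192, 194, 185, 130, 122, 146] [130, 93, 88, 59, 38, 36, 45, 66, 76, 75]
302 [76, 75, 77, 76, 77, 77, 73, 66, 109, 178, 192, 194, 187, 130, 121, 145] [130, 93, 88, 58, 38, 36, 45, 67, 77, 75]
316 [75, 75, 76, 76, 76, 71, 66, 74, 112, 179, 195, 193, 178, 128, 124, 147] [132, 96, 81, 61, 53, 49, 54, 72, 76, 73]
317 [76, 74, 76, 76, 75, 72, 65, 73, 113, 179, 196, 190, 167, 122, 123, 147] [131, 96, 75, 46, 36, 36, 46, 70, 77, 75]
318 [74, 76, 76, 75, 75, 70, 66, 74, 114, 179, 196, 190, 164, 120, 124, 146] [132, 97, 77, 49, 39, 36, 46, 67, 78, 74]
330 [79, 79, 80, 79, 80, 80, 80, 78, 80, 122, 182, 193, 166, 121, 123, 146] [130, 102, 113, 115, 111, 110, 110, 106, 86, 76]
331 [79, 80, 79, 79, 80, 79, 79, 77, 80, 121, 181, 192, 165, 121, 123, 146] [131, 100, 102, 95, 86, 82, 82, 84, 73, 69]
332 [8
[... 444 characters left out ...]
3]
185 [60, 58, 59, 58, 59, 64, 72, 75, 73, 74, 73, 74, 73, 69, 59, 58, 57, 58, 58, 58, 58, 61, 68, 73, 72, 72, 73, 72, 73, 71, 66, 58, 57, 58, 58, 58, 59, 62, 69, 76, 77, 77, 77, 76, 77, 76, 68, 61, 58, 59, 60, 61, 65]
200 [78, 77, 76, 77, 77, 74, 73, 74, 74, 74, 75, 75, 70, 63, 58, 60, 59, 61, 67, 76, 73, 70, 73, 73, 73, 73, 73, 74, 70, 63, 59, 58, 58, 65, 75, 76, 71, 73, 76, 77, 77, 77, 78, 77, 72, 63, 59, 59, 66, 77, 78, 78, 78]
210 [80, 79, 80, 80, 80, 77, 76, 75, 75, 75, 76, 75, 71, 62, 61, 70, 77, 80, 78, 75, 72, 73, 75, 75, 74, 75, 75, 71, 65, 62, 68, 76, 79, 78, 77, 73, 72, 78, 79, 78, 79, 79, 79, 74, 63, 63, 68, 78, 80, 81, 79, 85, 114]
knob [575.10158507 293.79878937 196.        ]
```

The third foot's edge covers about 3 mm of the stop in the image, so it is still hung on the stop's top edge. I'll push it a little farther, just above the stop.

>>> step_arm(increments="-20 45 0 0; -20 45 0 0; -20 45 0 0; -20 45 0 0; -20 45 0 0; 0 45 0 0; 0 45 0 0; 0 45 0 0; 0 45 0 0; 0 42 0 0", grip=255)

```text
time_s: 53.02
position: [443.4, -188.0, 287.5]
orientation: [0.0, 1.0, -0.0, 0.0]
contact_force: [0.1, -0.1, 0.7]
gripper_width: -0.001
grip_force: 0.0
```

>>> step_arm(increments="0 0 45 0; 0 0 45 0; 0 0 45 0; 0 0 45 0; 0 0 45 0; 0 0 25.5 0; 0 0 0 0; 20 0 0 0; 20 0 0 0; 0 0 0 0")

```text
time_s: 54.28
position: [486.6, -185.8, 38.3]
orientation: [0.001, 1.0, 0.002, 0.002]
contact_force: [0.1, 0.8, 0.8]
gripper_width: -0.002
grip_force: 0.0
```

>>> step_arm(increments="10 0 1 0; 4 0 0 0; 4 0 0 0; 0 0 0 0; 0 0 0 0")

```text
time_s: 54.9
position: [502.0, -184.9, 35.4]
orientation: [-0.0, 1.0, 0.001, -0.0]
contact_force: [-0.7, -0.3, 0.7]
gripper_width: 0.001
grip_force: 0.0
```

>>> step_arm(increments="3 0 0 0; 3 0 0 0; 0 0 0 0; 0 0 0 0")

```text
time_s: 55.4
position: [508.7, -184.9, 35.6]
orientation: [0.0, 1.0, 0.002, 0.0]
contact_force: [0.1, -0.1, 0.3]
gripper_width: 0.005
grip_force: 0.0
```

>>> step_arm(increments="3 0 0 0; 0 0 0 0; 0 0 0 0")

```text
time_s: 55.78
position: [511.4, -184.9, 35.5]
orientation: [-0.0, 1.0, 0.002, 0.0]
contact_force: [-0.0, -0.8, 1.2]
gripper_width: -0.003
grip_force: 0.0
```

>>> step_arm(increments="-20 0 0 0; -40 0 0 0; 0 0 -45 0; 0 0 -45 0; 0 0 -45 0; 0 0 -45 0; 0 0 -45 0; 0 -45 0 0; 0 -45 0 0; 0 -45 0 0")

```text
time_s: 57.02
position: [450.6, -48.8, 260.8]
orientation: [-0.0, 1.0, 0.001, 0.0]
contact_force: [0.2, 0.1, -0.4]
gripper_width: 0.0
grip_force: 0.0
```

>>> step_arm(increments="0 -45 0 0; 0 -45 0 0; 0 -45 0 0; 0 -45 0 0; 0 -45 0 0; 0 -45 0 0; 0 0 0 0; 0 0 0 0")

```text
time_s: 58.02
position: [450.0, 219.0, 260.3]
orientation: [0.001, 1.0, 0.001, -0.0]
contact_force: [0.0, -0.5, -0.2]
gripper_width: -0.004
grip_force: 0.0
```

```bash
python3 - <<'E'
from h import *
o=robot.get_obs();print(o['position'],o['time_s'])
save('top','t12.png');b=cv2.imread('pics/t12.png',0).astype(int)
for u in(290,300,302,310,316,318,324,330,332,334,345): print(u,b[212:226,u].tolist(), b[158:168,u].tolist())
for v in(170,200,210): print(v,b[v,292:345].tolist())
E
```

```text
[450.00702227 219.03531421 260.32385395] 58.025
290 [78, 78, 77, 78, 79, 78, 77, 75, 108, 172, 188, 190, 182, 126] [126, 93, 108, 114, 114, 115, 118, 113, 94, 80]
300 [74, 74, 73, 75, 75, 74, 70, 64, 106, 172, 187, 188, 181, 125] [127, 91, 86, 56, 36, 33, 40, 59, 72, 73]
302 [74, 73, 74, 74, 74, 75, 71, 64, 107, 172, 186, 188, 181, 126] [127, 91, 84, 56, 37, 35, 43, 65, 74, 73]
310 [76, 77, 76, 78, 78, 78, 76, 75, 109, 173, 188, 188, 180, 126] [126, 97, 110, 115, 116, 115, 115, 112, 94, 79]
316 [73, 72, 73, 73, 73, 68, 64, 70, 110, 174, 189, 188, 173, 124] [127, 93, 78, 59, 51, 48, 51, 68, 73, 69]
318 [73, 72, 73, 73, 73, 68, 63, 70, 110, 175, 190, 186, 160, 118] [129, 94, 74, 47, 36, 35, 41, 60, 71, 73]
324 [77, 76, 76, 78, 78, 78, 77, 75, 111, 175, 191, 185, 160, 117] [127, 98, 107, 110, 110, 110, 107, 103, 88, 76]
330 [76, 75, 75, 75, 76, 76, 74, 72, 108, 175, 191, 186, 160, 117] [126, 97, 110, 109, 105, 105, 105, 101, 83, 73]
332 [75, 76, 75, 76, 76, 76, 74, 72, 109, 175, 191, 187, 160, 116] [126, 99, 104, 72, 45, 42, 44, 54, 69, 72]
334 [72, 71, 70, 72, 71, 70, 68, 69, 108, 174, 190, 186, 159, 113] [126, 100, 104, 70, 40, 38, 38, 52, 73, 76]
345 [153, 153, 153, 153, 152, 152, 151, 143, 135, 176, 188, 183, 157, 114] [124, 98, 111, 116, 115, 116, 118, 113, 90, 80]
170 [78, 78, 78, 78, 77, 75, 69, 71, 72, 71, 70, 71, 71, 71, 75, 77, 78, 76, 77, 77, 78, 78, 74, 67, 69, 71, 70, 71, 70, 72, 71, 73, 76, 78, 79, 78, 78, 76, 71, 66, 72, 74, 73, 73, 74, 73, 75, 77, 79, 79, 79, 79, 81]
200 [77, 75, 74, 75, 75, 71, 72, 72, 73, 72, 73, 71, 69, 61, 57, 57, 57, 59, 67, 74, 72, 67, 70, 70, 71, 71, 71, 72, 67, 60, 56, 57, 56, 63, 72, 71, 69, 72, 73, 74, 73, 73, 73, 72, 66, 59, 58, 63, 71, 75, 76, 75, 76]
210 [77, 78, 77, 78, 77, 74, 74, 73, 73, 73, 73, 73, 69, 60, 59, 68, 76, 78, 77, 74, 70, 72, 72, 72, 72, 72, 72, 70, 63, 60, 67, 75, 76, 77, 72, 69, 74, 74, 75, 75, 75, 75, 73, 67, 64, 71, 77, 78, 78, 77, 77, 83, 110]
```

```bash
python3 - <<'E'
from h import *
from scipy.optimize import brentq
O=np.array([515,-130,0])
for n,ue,v,u1,u2 in(('d1',301,218.5,302,300.7),('d2',317,217.4,319,316),('d3',332,219.3,334.5,331)):
    x0=(onz('top',ue,v,24)-O)[0]; x=min(max(x0,0),30)
    th=brentq(lambda t:240*np.cos(t)+25*np.sin(t)-(167.5-x),.7,1.3)
    # upper-surface height along x: zc at foot upper corner then slope
    def pt(u,v):
        o,d=ray('top',u,v); zc=8+25*np.cos(th)
        f=lambda s:(o+d*s)[2]-(zc+((o+d*s)[0]-515-x)*np.tan(th)); s=brentq(f,1000,2000); return o+d*s-O
    a,b=pt(u1,170),pt(u2,210); sk=np.degrees(np.arctan2(a[1]-b[1],np.hypot(a[0]-b[0],a[2]-b[2])))
    print(n,'x0',x0.round(1),'theta',np.degrees(th).round(1),a.round(0),b.round(0),'skew',sk.round(1),'mid x',(167.5+x)/2)
E
```

```text
d1 x0 8.9 theta 54.9 [138.  48. 206.] [34. 47. 58.] skew 0.4 mid x 88.2139498106817
d2 x0 12.7 theta 56.0 [138.  -3. 208.] [34. -4. 54.] skew 0.2 mid x 90.07537872640842
d3 x0 6.2 theta 54.0 [139. -51. 205.] [ 34. -53.  60.] skew 0.8 mid x 86.85516023961554
```

>>> step_arm(increments="26 44 -5 0; 26 44 -5 0; 26 44 0 0; 26 44 0 0; 26 44 0 0; 26 44 0 0; 26 44 0 0; 28 45 0 0; 0 0 0 0; 0 0 0 0")

```text
time_s: 59.32
position: [660.4, -133.0, 270.2]
orientation: [-0.0, 1.0, 0.001, -0.001]
contact_force: [0.0, -0.7, -0.5]
gripper_width: 0.0
grip_force: 0.0
```

>>> step_arm(increments="0 0 15 0; 0 0 15 0; 0 0 8 0; 0 0 5 0; 0 0 5 0; 0 0 0 0")

```text
time_s: 60.08
position: [661.2, -132.4, 222.3]
orientation: [-0.0, 1.0, 0.002, -0.0]
contact_force: [0.3, 0.3, 0.3]
gripper_width: 0.0
grip_force: 0.0
```

>>> step_arm(increments="0 0 3 0; 0 0 3 0; 0 0 3 0; 0 0 0 0")

```text
time_s: 60.58
position: [662.3, -132.7, 218.4]
orientation: [0.0, 1.0, 0.001, 0.003]
contact_force: [-4.6, 1.0, 14.1]
gripper_width: 0.001
grip_force: 7.2
```

>>> step_arm(increments="0 0 3 0; 0 0 2 0; 0 0 0 0; 0 0 0 0")

```text
time_s: 61.08
position: [662.6, -132.8, 217.7]
orientation: [0.001, 1.0, 0.001, 0.004]
contact_force: [-9.0, 3.1, 27.2]
gripper_width: -0.002
grip_force: 14.0
```

>>> step_arm(increments="0 0 -10 0; 0 0 -20 0; 0 0 -30 0; 0 0 -20 0; -8 -45 0 0; -8 -45 0 0; -8 -45 0 0; -8 -45 0 0; -8 -45 0 0; -8 -45 0 0")

```text
time_s: 62.32
position: [612.0, 138.8, 288.2]
orientation: [0.0, 1.0, 0.001, -0.0]
contact_force: [0.1, 0.3, -0.0]
gripper_width: 0.003
grip_force: 0.0
```

>>> step_arm(increments="-8 -45 0 0; -8 -45 0 0; -10 -45 0 0; -8 -22 0 0; 0 0 0 0; 0 0 0 0", grip=60)

```text
time_s: 63.08
position: [579.2, 291.1, 288.6]
orientation: [0.001, 1.0, -0.0, 0.0]
contact_force: [-0.2, -0.2, 0.9]
gripper_width: 0.764
grip_force: 0.0
```

>>> step_arm(increments="-3 -2 20 0; 0 0 35 0; 0 0 35 0; 0 0 20 0; 0 0 0 0; 0 0 0 0")

```text
time_s: 63.82
position: [576.4, 295.0, 179.8]
orientation: [-0.0, 1.0, 0.0, 0.001]
contact_force: [-0.4, -0.6, 0.8]
gripper_width: 0.762
grip_force: 0.0
```

>>> step_arm(increments="0 0 0 0; 0 0 0 0; 0 0 0 0; 0 0 0 0; 0 0 0 0", grip=255, grip_force=30)

```text
time_s: 64.45
position: [575.8, 293.3, 179.7]
orientation: [0.002, 1.0, 0.001, 0.001]
contact_force: [-1.6, -5.7, 6.3]
gripper_width: 0.213
grip_force: 29.2
```

```bash
python3 - <<'E'
from h import *
save('top','t13.png');b=cv2.imread('pics/t13.png',0).astype(int)
for u in(300,302,316,318,330,332,334): print(u,b[214:224,u].tolist(), b[158:168,u].tolist())
for v in(170,210): print(v,b[v,292:345].tolist())
E
```

```text
300 [78, 76, 78, 78, 75, 67, 111, 180, 193, 196] [131, 94, 89, 59, 38, 35, 46, 70, 79, 76]
302 [77, 77, 78, 78, 74, 67, 111, 179, 194, 195] [131, 94, 89, 58, 39, 35, 43, 63, 75, 76]
316 [76, 76, 76, 71, 67, 74, 115, 180, 197, 195] [133, 97, 81, 62, 54, 51, 56, 67, 72, 72]
318 [76, 76, 76, 70, 67, 74, 115, 181, 198, 191] [134, 98, 78, 51, 39, 36, 40, 55, 73, 76]
330 [79, 79, 78, 79, 77, 75, 112, 182, 199, 193] [131, 102, 114, 114, 110, 108, 110, 105, 86, 76]
332 [79, 79, 79, 79, 78, 75, 112, 182, 198, 193] [130, 103, 109, 75, 47, 44, 45, 57, 72, 76]
334 [74, 74, 75, 73, 71, 72, 112, 181, 198, 193] [130, 104, 109, 72, 42, 39, 41, 55, 75, 79]
170 [81, 82, 82, 82, 80, 79, 73, 73, 75, 74, 74, 74, 75, 75, 77, 80, 81, 80, 80, 81, 80, 81, 77, 70, 73, 74, 73, 74, 73, 74, 73, 76, 80, 82, 81, 82, 82, 80, 74, 69, 75, 77, 76, 77, 77, 77, 77, 79, 81, 82, 83, 83, 85]
210 [80, 82, 81, 81, 80, 78, 77, 76, 76, 77, 77, 75, 72, 63, 62, 70, 80, 81, 80, 77, 72, 75, 75, 76, 76, 76, 76, 74, 66, 63, 70, 78, 80, 78, 76, 73, 77, 78, 78, 78, 79, 79, 75, 69, 68, 75, 80, 81, 81, 81, 79, 86, 115]
```

>>> step_arm(increments="0 14 0 0; 0 28 0 0; 0 30 0 0; 0 30 0 0; 0 30 0 0; 0 30 0 0; 0 30 0 0; 0 30 0 0; 0 26 0 0; 0 12 0 0")

```text
time_s: 65.75
position: [576.1, 35.8, 179.6]
orientation: [-0.001, 1.0, 0.001, 0.001]
contact_force: [-1.0, 2.2, 6.0]
gripper_width: 0.208
grip_force: 29.5
```

>>> step_arm(increments="0 6 0 0; 0 4 0 0; 0 3 0 0; 0 0 0 0; 0 0 0 0")

```text
time_s: 66.38
position: [576.1, 24.3, 179.6]
orientation: [-0.001, 1.0, 0.002, 0.001]
contact_force: [-1.0, 1.1, 6.2]
gripper_width: 0.213
grip_force: 29.5
```

>>> step_arm(increments="0 3 0 0; 0 0 0 0; 0 0 0 0")

```text
time_s: 66.75
position: [576.1, 22.3, 179.6]
orientation: [-0.001, 1.0, 0.002, 0.001]
contact_force: [-1.2, 2.0, 6.0]
gripper_width: 0.206
grip_force: 29.6
```

>>> step_arm(increments="0 3 0 0; 0 0 0 0; 0 0 0 0")

```text
time_s: 67.12
position: [576.1, 21.8, 179.6]
orientation: [-0.003, 1.0, 0.003, 0.001]
contact_force: [-1.6, 5.8, 5.3]
gripper_width: 0.211
grip_force: 29.6
```

>>> step_arm(increments="-14.2 -2 3.3 0; -13.9 0 7.3 0; -11.6 0 10.5 0; -8.4 0 13.2 0; -4.7 0 15 0; -0.7 0 15.6 0; 0 0 0 0; 0 0 0 0")

```text
time_s: 68.12
position: [521.5, 22.1, 113.4]
orientation: [-0.002, 1.0, 0.003, -0.001]
contact_force: [-0.8, 5.5, -0.4]
gripper_width: 0.204
grip_force: 31.4
```

>>> step_arm(increments="1.5 -1 8 0; 1.9 0 7.3 0; 0.5 0 2 0; 0 0 0 0; 0 0 0 0")

```text
time_s: 68.75
position: [525.5, 22.2, 96.1]
orientation: [-0.001, 1.0, 0.002, -0.001]
contact_force: [-1.1, 5.2, 0.7]
gripper_width: 0.209
grip_force: 31.5
```

>>> step_arm(increments="0 0 0 0; 0 0 0 0; 0 0 0 0; 0 0 0 0; -15 0 0 0; -30 0 0 0; 0 0 -40 0; 0 0 -45 0; 0 0 -45 0; 0 0 0 0", grip=60)

```text
time_s: 70.0
position: [483.6, 20.0, 229.9]
orientation: [-0.0, 1.0, 0.001, 0.004]
contact_force: [-0.2, -0.4, -0.4]
gripper_width: 0.762
grip_force: 0.0
```

```bash
python3 - <<'E'
from h import *
o=robot.get_obs();print(o['position'],o['time_s'],o['contact_force'])
ci=imaging.camera_info('wrist');im=save('wrist','w14.png');g=cv2.cvtColor(im,cv2.COLOR_RGB2GRAY)
u,v=proj('wrist',(525,23,116),ci);u,v=int(u),int(v);print(u,v)
m=(g<25).astype(np.uint8);n,_,st,c=cv2.connectedComponentsWithStats(m)
for i in range(1,n):
    if 60<st[i,4]<3000: print(st[i],c[i].round(1),onz('wrist',*c[i],116,ci).round(1))
# rod across bay at y -140..: brightness on the rod vs just above
for y in(-100,-30,30,100,-130):
    a,b=proj('wrist',(515+66.6,-130+y,141),ci);print(y,round(a),round(b),g[int(b)-10:int(b)+10:2,int(a)].tolist() if 0<=a<560 and 10<=b<410 else '')
E
```

```text
[483.61556174  19.95582412 229.87762809] 70.0 [-0.16275991 -0.42433788 -0.40471111]
271 160
[410   0   8  20  82] [413.7   8. ] [634.8 -80.  116. ]
[492   0  12  19 134] [498.1   7.1] [ 635.5 -141.   116. ]
[477  11  10  29 157] [481.5  25.7] [ 623.5 -131.3  116. ]
[401  16   7  25  78] [403.9  28.7] [621.4 -74.5 116. ]
[539  21  15  27 206] [546.   33.5] [ 618.5 -179.9  116. ]
[464  33   9  25 123] [467.7  45. ] [ 610.7 -123.4  116. ]
[522  40  14  26 169] [528.5  52.4] [ 605.8 -169.9  116. ]
[452  50   8  24  98] [455.6  62.1] [ 599.1 -116.3  116. ]
[508  58  14  18 115] [513.   67.8] [ 595.2 -160.5  116. ]
[484  92   9  18  82] [488.2  99.4] [ 572.6 -146.   116. ]
[473 101   9  20  83] [477.2 110.5] [ 564.3 -139.   116. ]
[464 112   8  19  69] [467.3 120.9] [ 556.4 -132.5  116. ]
[260 151  24  22 385] [271.2 162. ] [523.4  23.2 116. ]
[248 248  26  39 802] [260.2 267.1] [428.7  33.1 116. ]
[ 490  282   56   46 1662] [517.8 304.5] [ 391.  -208.8  116. ]
-100 636 83 
-30 535 83 [48, 42, 74, 111, 119, 122, 117, 103, 91, 65]
30 448 83 [34, 29, 72, 110, 126, 129, 122, 107, 94, 69]
100 348 82 [32, 31, 75, 113, 122, 127, 118, 106, 93, 64]
-130 679 83
```

```bash
python3 - <<'E'
from h import *
import pickle
ci=pickle.load(open('w1.pkl','rb'));g=cv2.imread('pics/w1.png',0)[150:240,230:310]
n,_,st,c=cv2.connectedComponentsWithStats((g<25).astype(np.uint8))
k=np.zeros(2)
ok=False
for i in range(1,n):
    if st[i,4]>200:
        p=onz('wrist',c[i][0]+230,c[i][1]+150,116,ci);print(st[i],p); ok|=np.linalg.norm(p[:2]-[523.4,23.2])<4
print(ok)
if ok: print(robot.sign_off())
E
```

```text
[ 29  35  23  21 358] [519.98828831  25.03609852 116.        ]
True
the job is handed in; nothing more can be done
None
```

The job is handed in: all three ducts lean in the rack at about 54–56° by my image estimates. The bolt is slid home across them and its handle is down in the notch, and no bystander was touched.

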